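# Close the bar of the bead-stringing board

## Robot

A 6-joint arm with a two-finger parallel gripper is mounted at the origin on the work surface. World frame = base frame: x ahead of the robot, y to its left, z up, the work surface at z = 0. Lengths are in m, angles in rad, forces in N, time in s.
With the tool pointing down it reaches from about 0.375 to 0.975 m from the base axis. Payload 3.8 kg.
Tool frame: the origin (TCP) lies on the centre line of the jaws, within the pads' length; the fingertips stand 11 mm ahead of it and the grasp point (between the pads) lies 8 mm behind it (ctrl.tip_extent is the distance from the TCP to the fingertips, in m); z points along the fingers, x is the direction in which the jaws open and shut, and the axes are right-handed (so a half turn about z gives the same grasp; the last joint's range is limited). The gripper opens to 85 mm and grips with 20 to 120 N. Pads are 22 mm wide; open, the fingers measure 114 mm over their backs; the gripper's body (76 mm by 85 mm) begins 54 mm behind the grasp point. The pads swing forward as they close: fully open they stand 13 mm farther back than shut.
Start: joints at [1.173, 0.264, 1.604, -0, 1.274, -0.037], TCP at [0.238, 0.632, 0.222] pointing down, gripper open.
Joint ranges: [-2.63, 2.63], [-0.94, 2.18], [0.31, 2.57], [-1.31, 4.45], [0, 2.66], [-2.55, 2.55]. Speed limits (rad/s): [2.57, 2.57, 3.14, 3.14, 3.14, 3.14].

## Interface

Orientations are given as a unit quaternion [w, x, y, z].
In Python, from plant import ctrl gives the robot as it stands.
- The arm moves only by the tool apply_moves, never from a script. Its argument "moves" is a list of rows, each an object of numbers: "dx", "dy", "dz": the shift along the tool's x, y, z in units of 30 mm (1.0 is 30 mm); "spin": the turn about the tool's z in units of 8 degrees (1.0 is 8 degrees). A call has 1 to 5 rows; each row is the pose to reach, as a shift and turn from the pose commanded when the call began, along the tool's axes at that moment; what a row does not reach only later rows make up. A row lasts 1/10 s, in which the tool goes at most 50 mm and 8.59 degrees, less where a joint would pass 70% of its speed; a pose out of reach is approached as far as the arm can. A call with a gripper value outside its range is refused whole. "gripper" is the gripper command: -1 is shut, 1 is fully open, values between are in proportion, set as the call begins (left out, the last holds). The fingers move at their own pace and stop on an object; the grip force is fixed at half the most. Time passes only in rows, so rows that repeat a pose let the fingers close. It gives the time, the measured TCP pose, the force and the opening at its end, in the units of the state.
- ctrl.get_obs(): the state, without advancing time (a new reading comes with each control period).
- ctrl.camera(name): name is "scene" or "top" or "wrist"; returns the picture (400x640x3 uint8, red, green, blue); there is no depth.
- ctrl.get_calibration(name): a dict with "intrinsics" (3x3 intrinsics, pixels), "k1" (the pictures are not rectified: a ray, as slopes to the right and down, at radius r is drawn at 1 + k1 r^2 times it, then the intrinsics apply), "world_to_cam" (4x4, takes a point from world to camera coordinates). Camera axes: x right, y up, looking along -z (the intrinsics and any distortion apply to the point x, -y, -z); pixel columns grow to the right and rows downward; lengths in m; the calibration is good to about 2 mm. A picture is of the moment at which its call begins: read the wrist's pose just before it. get_calibration takes no time and is no camera call; for the wrist camera it gives the pose at the moment of the call.
- ctrl.job_done(): hands the job in, once; it reports no verdict.
The state is a dict: "clock": time; "joint_positions": joint angles; "joint_vel": joint speeds; "effort": joint torques, N m; "eef_pos": TCP position; "tcp_rot": TCP orientation; "ft_force": force on the tool from outside, world axes, zero at the start; "ft_torque": the same for the moment, N m; "finger_gap": finger opening in m.
Only numpy, scipy, OpenCV 4.12 (cv2) and the standard library are available. Lean on these libraries where they do the work, as an engineer would, in place of code of your own. Each camera call takes 0.05 s, during which the arm holds its last target.

## Task

Close the loose wooden bar of the bead-stringing board: with the bar still askew, slide its fork fully home on the steel post, then, keeping it there and flat on the board, swing the bar about the post until its free end snaps in behind the sprung catch. Press it firmly against the stop's screw with about 10 N for a second, never pushing post or stop with more than 13 N, and let go. Leave the spool, vial and tub where they are.

Things in the scene. Friction and masses are not known exactly. Their poses are not given: they have to be found in the camera images.
- board: Fixed plywood stringing board, 350 x 230 x 12 mm, waxed (friction about 0.2), flat on the table. Origin under the post's axis. x runs along the closed line of the bar, from the post to the stop and catch; y to the open side, roughly towards the robot, where the bar lies askew. It covers x -60 to 290 and y -55 to 175 mm; nothing else stands on its open side.
- post_foot (a point): Foot of the fixed steel post (12 mm diameter, 36 mm tall): on the post's axis at the board's top face, 12 mm above the table. Same axes as the board: x along the closed line towards the catch, y to the open side, z up.
- stop_face (a point): Centre of the face (50 mm long in x) of the rigid wooden stop block, on the axis of its adjusting screw: 185 mm in x and -29 mm in y from post_foot, 13 mm above the board's top. Same axes. This is not where the bar stops: the screw's pad is.
- bar: The loose plain wooden bar, 236 x 28 x 24 mm, about 180 g (varies), a fork at one end; origin at its underside, 12 mm below bar_fork. x along the bar to its free end, y across, z up. At the start it lies flat on the board, swung 0.35 to 0.7 rad to the open (+y) side of the closed line, the fork a few cm from the post. Closed, it lies along post_foot's x axis, the end up to 15 mm past it, by the screw.
- bar_fork (a point): Point in the bar's fork where the post's axis sits when the fork is fully home, half-way up the bar. The slot is 14 mm wide; its flat bottom lies 6 mm in +x of this point, its two round-tipped tines (7 mm thick) reach 15.5 mm in -x. Bar axes.
- bar_mid (a point): Middle of the bar, half-way up: 105 mm in +x from bar_fork; a good place to grip it across its 28 mm width from above. Bar axes.
- bar_end (a point): Centre of the bar's flat free end, half-way up: 220 mm in +x from bar_fork. Bar axes.
- catch (a joint): Sprung steel catch at the closed bar's free end, sliding along board x: 0 = sprung forward (start), to 0.011 m pushed back. Moves at 2 N, then 0.25 N per mm. A bar swung in with its fork home runs up its ramp, pushes it back about 6 mm, and its nose snaps out in front of the bar's side 2 mm before the closed line, so 2 to 14 mm before the screw. This takes roughly 3 to 8 N of sideways push near the free end.
- catch_nose (a point): Tip of the catch's round nose (6 mm diameter), 214 mm in x and 19 mm in y from post_foot; from it the ramp runs outwards to about x 226, y 55 mm. Nose and ramp stand 3 to 21 mm above the board; the dark housing behind them, x 243 to 283 mm, is 25 mm tall. Same axes as the board; moves with the catch.
- spool: Bystander: black thread spool, 44 mm diameter, 59 mm tall, origin at the centre of its underside.
- vial: Bystander: black bottle, 44 mm diameter, 85 mm tall, origin at the centre of its underside.
- tub: Bystander: small lidded clear tub, 66 mm diameter, 40 mm tall, origin at the centre of its underside.
- stop: Fixed stop: a wooden block, 50 x 22 x 30 mm (origin under its centre, on the board's top, 185 mm in x and -40 mm in y from the post), with a brass adjusting screw through it, part of the stop. The screw's 16 mm round pad, which the closed bar's side bears on, stands 3 to 15 mm out of the block's face; it is set differently each time, is not in the poses and must be found by feel; it does not give.
- post: The fixed steel post; its origin is its foot, at post_foot.

How it is judged:
By the outcome, as a careful person would: the job done as asked, in the order asked, and still so for the second after the job is handed in, with the robot touching nothing.
It also fails if it takes over 72 s, if anything falls off the work surface, if the arm or the gripper's body presses on something with over 40 N, if the wrist force passes 120 N, or if a joint passes its speed limit or range.

## Working session

There is one attempt and no reset: what is moved stays moved. The work goes in short steps, Python scripts to look and compute and a tool call to move; the robot and the scene stay as the last step left them, time stands still between calls to the robot, and variables do not carry over. Pictures are saved under pics/ and viewed, and the job is handed in when it is done.

Besides the shell and the picture viewer there is one more tool, called after "Request:" by a JSON object that holds its "fn" and its "kwargs", one argument or row to a line. apply_moves: Moves the arm, as the interface text tells. Its arguments: {"type":"object","properties":{"moves":{"type":"array"},"gripper":{"type":"number"}},"required":["moves"]}

```bash
ls; mkdir -p pics; python3 - <<'E'
from plant import ctrl
import cv2,numpy as np
np.set_printoptions(precision=4,suppress=True)
for n in ("top","scene"):
    im=ctrl.camera(n); cv2.imwrite(f"pics/{n}0.png",im[:,:,::-1])
    print(n,ctrl.get_calibration(n))
o=ctrl.get_obs();print(o)
E
```

```text
pics
top {'intrinsics': array([[386.2328,   0.    , 318.1821],
       [  0.    , 386.2328, 200.562 ],
       [  0.    ,   0.    ,   1.    ]]), 'k1': -0.01101567157371556, 'world_to_cam': array([[ 0.0258, -0.9997,  0.005 , -0.0096],
       [ 0.9913,  0.0262,  0.1288, -0.6387],
       [-0.1289,  0.0016,  0.9917, -0.8704],
       [ 0.    ,  0.    ,  0.    ,  1.    ]])}
scene {'intrinsics': array([[362.7537,   0.    , 318.761 ],
       [  0.    , 362.7537, 200.3805],
       [  0.    ,   0.    ,   1.    ]]), 'k1': -0.06004954289566806, 'world_to_cam': array([[-0.8664,  0.4992,  0.0117,  0.5315],
       [-0.3123, -0.5599,  0.7674,  0.1663],
       [ 0.3896,  0.6613,  0.641 , -1.1745],
       [ 0.    ,  0.    ,  0.    ,  1.    ]])}
{'clock': 0.1, 'joint_positions': array([ 1.1731,  0.2647,  1.6052,  0.    ,  1.2737, -0.0369]), 'joint_vel': array([ 0.0002, -0.0031, -0.0023,  0.0002,  0.0001,  0.0009]), 'effort': array([  0.0004, -51.6714, -36.859 ,  -0.0001,   0.0064,  -0.    ]), 'eef_pos': array([0.238 , 0.6309, 0.221 ]), 'tcp_rot': array([ 0.0005,  0.8225,  0.5688, -0.0009]), 'ft_force': array([0.6395, 0.3539, 0.7148]), 'ft_torque': array([-0.0001,  0.0533,  0.0103]), 'finger_gap': 0.08519822340399331}
```

View pics/top0.png

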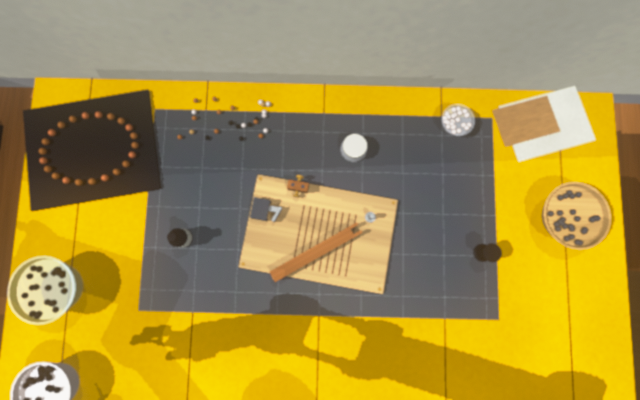

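View pics/scene0.png

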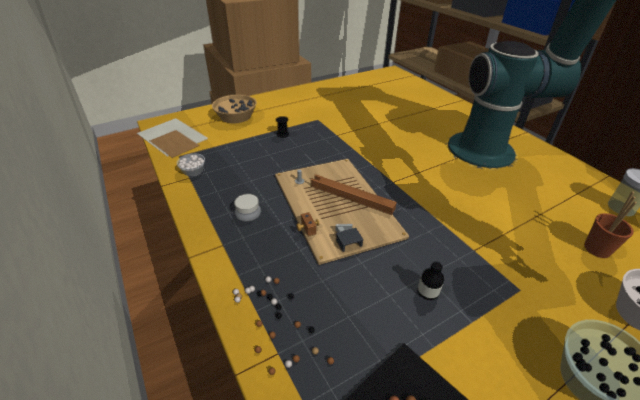

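```bash
cat > h.py <<'E'
from plant import ctrl
import cv2,numpy as np
np.set_printoptions(precision=4,suppress=True)
def ray(c,uv):
    K=c['intrinsics']; uv=np.atleast_2d(np.array(uv,float))
    p=cv2.undistortPoints(uv.reshape(-1,1,2),K,np.array([c['k1'],0,0,0,0])).reshape(-1,2)
    d=np.c_[p[:,0],-p[:,1],-np.ones(len(p))]
    T=c['world_to_cam'];R=T[:3,:3]
    return -R.T@T[:3,3], d@R
def plane(c,uv,z):
    o,d=ray(c,uv); s=(z-o[2])/d[:,2]; return o+d*s[:,None]
def proj(c,P):
    P=np.atleast_2d(np.array(P,float)); T=c['world_to_cam']; q=P@T[:3,:3].T+T[:3,3]
    s=np.c_[q[:,0]/-q[:,2],-q[:,1]/-q[:,2]]; r2=(s**2).sum(1)[:,None]
    s=s*(1+c['k1']*r2); K=c['intrinsics']
    return s*[K[0,0],K[1,1]]+K[:2,2]
E
python3 - <<'E'
from h import *
im=cv2.imread('pics/top0.png'); c=ctrl.get_calibration('top')
h=cv2.cvtColor(im,cv2.COLOR_BGR2HSV)
roi=np.zeros(im.shape[:2],np.uint8); roi[165:305,225:410]=255
m=((h[...,2]>110)&(h[...,1]>40)).astype(np.uint8)*255&roi
cs=max(cv2.findContours(m,0,2)[0],key=cv2.contourArea)
r=cv2.minAreaRect(cv2.convexHull(cs)); b=cv2.boxPoints(r); P=plane(c,b,.012)
print(b); print(P); print([np.linalg.norm(P[i]-P[i-1]) for i in range(4)])
bar=(((h[...,0]<13)&(h[...,1]>110)&(h[...,2]<200)).astype(np.uint8)*255)&roi
for k in cv2.findContours(bar,0,2)[0]:
    if cv2.contourArea(k)>50:
        b=cv2.boxPoints(cv2.minAreaRect(k)); P=plane(c,b,.036); print('bar',b,P,[np.linalg.norm(P[i]-P[i-1]) for i in range(4)])
cv2.imwrite('pics/topc.png',cv2.resize(im[160:310,225:415],None,fx=4,fy=4,interpolation=cv2.INTER_CUBIC))
E
```

```text
[[235.9838 275.9037]
 [253.0763 166.5119]
 [399.8675 189.4481]
 [382.775  298.8398]]
[[ 0.4569  0.1977  0.012 ]
 [ 0.7229  0.1696  0.012 ]
 [ 0.6753 -0.1923  0.012 ]
 [ 0.4124 -0.1516  0.012 ]]
[np.float64(0.3520771466759882), np.float64(0.2674682389682718), np.float64(0.36502816733287363), np.float64(0.2659737780481085)]
```

View pics/topc.png

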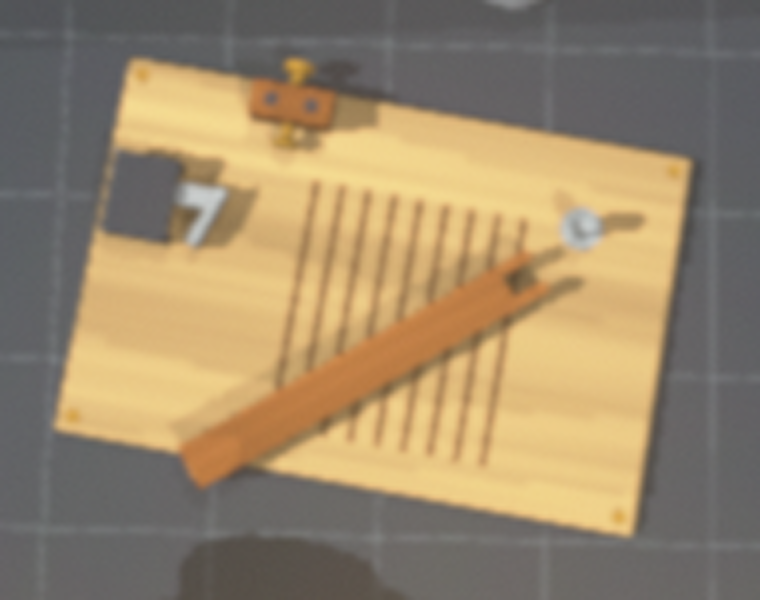

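The picture shows the board: corners in the 4x crop at (130,58), (692,157), (634,535), (55,430). The post top is at (582,227), the bar's fork tips at (525,252)/(549,288), its free end at (181,447)/(205,489), and the stop at (291,103).

```bash
python3 - <<'E'
from h import *
c=ctrl.get_calibration('top')
f=lambda q:(np.array(q,float)+.5)/4-.5+np.array([225,160])
B=plane(c,f([(130,58),(692,157),(634,535),(55,430)]),.012)
# board coords of those corners
b=np.array([(290,-55),(-60,-55),(-60,175),(290,175)])/1e3
print(B,[np.linalg.norm(B[i]-B[i-1]) for i in range(4)])
A=B[:,:2]; H=(b-b.mean(0)).T@(A-A.mean(0)); U,S,V=np.linalg.svd(H); R=V.T@np.diag([1,np.linalg.det(V.T@U.T)])@U.T
t=A.mean(0)-R@b.mean(0)
print('post',t,'yaw',np.arctan2(R[1,0],R[0,0]),'res',A-(b@R.T+t))
print('post top ray',plane(c,f([(582,227)]),.048))
P=plane(c,f([(525,252),(549,288),(205,489),(181,447)]),.036)[:,:2]
print('bar w',P,np.linalg.norm(P[0]-P[1]),np.linalg.norm(P[0]-P[3]))
print('bar board',(P-t)@R*1e3)
ax=P[2]+P[3]-P[0]-P[1]; print('bar yaw',np.arctan2(ax[1],ax[0]),'mid',P.mean(0))
np.savez('est.npz',t=t,R=R)
E
```

```text
[[ 0.704   0.1588  0.012 ]
 [ 0.6518 -0.1868  0.012 ]
 [ 0.4251 -0.1523  0.012 ]
 [ 0.4776  0.1931  0.012 ]] [np.float64(0.22904709232520354), np.float64(0.34946086179969543), np.float64(0.22931212476724197), np.float64(0.3493725813418192)]
post [ 0.6067 -0.1195] yaw 1.420324981568331 res [[-0.0005 -0.0002]
 [-0.0003  0.0003]
 [ 0.0004  0.0003]
 [ 0.0004 -0.0004]]
post top ray [[ 0.6039 -0.115   0.048 ]]
bar w [[ 0.5893 -0.0831]
 [ 0.5685 -0.0975]
 [ 0.4474  0.1   ]
 [ 0.4709  0.1148]] 0.025313396167860654 0.23063661609237282
bar board [[ 33.3813  22.6765]
 [ 16.0247  41.1025]
 [193.1166 190.4561]
 [211.3263 169.4035]]
bar yaw 2.1154232005003895 mid [0.519  0.0085]
```

```bash
cat >> h.py <<'E'
from scipy.spatial.transform import Rotation as Ro
def st():
    o=ctrl.get_obs(); q=o['tcp_rot']; R=Ro.from_quat([q[1],q[2],q[3],q[0]]).as_matrix()
    return o,o['eef_pos'],R
def go(p,ang=None):
    "units to go from the measured pose to p, with tool x heading ang (mod pi)"
    o,t,R=st(); d=R.T@(np.array(p)-t)/.03
    s=0
    if ang is not None:
        a=np.arctan2(R[1,0],R[0,0]); s=-((ang-a+np.pi/2)%np.pi-np.pi/2)/np.radians(8)
    print('dx %.3f dy %.3f dz %.3f spin %.3f'%(*d,s), 'z tilt',R[:,2])
E
python3 - <<'E'
from h import *
print(ctrl.tip_extent); go([.52,.01,.24],.545)
E
```

```text
0.011
dx -16.048 dy 16.101 dz -0.603 spin 4.763 z tilt [-0.0008 -0.0019 -1.    ]
```

Request:
{"fn": "apply_moves", "kwargs": {
  "moves": [
    {"dx": -1.5,"dy": 1.5,"spin": 1},
    {"dx": -3,"dy": 3,"spin": 2},
    {"dx": -4.5,"dy": 4.5,"spin": 3},
    {"dx": -6,"dy": 6,"spin": 4},
    {"dx": -7,"dy": 7,"spin": 4.7}
  ]
}}

```text
$.moves[0]: bad value
```

Request:
{"fn": "apply_moves", "kwargs": {
  "moves": [
    {"dx": -1.0,"dy": 1.0,"dz": 0,"spin": 1},
    {"dx": -2,"dy": 2,"dz": 0,"spin": 2},
    {"dx": -3,"dy": 3,"dz": 0,"spin": 3},
    {"dx": -4,"dy": 4,"dz": 0,"spin": 4},
    {"dx": -5,"dy": 5,"dz": 0,"spin": 4.7}
  ]
}}

```text
clock: 0.6
eef_pos: [0.3258, 0.4364, 0.2216]
tcp_rot: [0.0, 0.963, 0.271, -0.0]
ft_force: [0.6, -0.1, 0.3]
finger_gap: 0.0854
```

```bash
python3 -c "
from h import *
go([.52,.01,.24],.545)"
```

```text
dx -1.900 dy 15.502 dz -0.606 spin 0.031 z tilt [-0.0005 -0.0008 -1.    ]
```

Request:
{"fn": "apply_moves", "kwargs": {
  "moves": [
    {"dx": -0.2,"dy": 1.5,"dz": 0,"spin": 0},
    {"dx": -0.4,"dy": 3,"dz": -0.1,"spin": 0},
    {"dx": -0.6,"dy": 4.5,"dz": -0.2,"spin": 0},
    {"dx": -0.8,"dy": 6,"dz": -0.4,"spin": 0},
    {"dx": -1,"dy": 7.5,"dz": -0.6,"spin": 0}
  ]
}}

```text
clock: 1.1
eef_pos: [0.4185, 0.2292, 0.2399]
tcp_rot: [0.0, 0.962, 0.274, -0.0]
ft_force: [1.3, 0.0, 0.6]
finger_gap: 0.0851
```

```bash
python3 -c "
from h import *
go([.52,.01,.24],.545)"
```

```text
dx -0.966 dy 7.995 dz -0.003 spin 0.065 z tilt [-0.0006 -0.0003 -1.    ]
```

Request:
{"fn": "apply_moves", "kwargs": {
  "moves": [
    {"dx": -0.2,"dy": 1.5,"dz": 0,"spin": 0},
    {"dx": -0.4,"dy": 3,"dz": 0,"spin": 0},
    {"dx": -0.6,"dy": 4.5,"dz": 0,"spin": 0},
    {"dx": -0.8,"dy": 6,"dz": 0,"spin": 0},
    {"dx": -1,"dy": 7.5,"dz": 0,"spin": 0}
  ]
}}

```text
clock: 1.6
eef_pos: [0.5114, 0.0221, 0.2399]
tcp_rot: [-0.0, 0.962, 0.273, -0.0]
ft_force: [0.1, 1.3, -0.1]
finger_gap: 0.0853
```

Request:
{"fn": "apply_moves", "kwargs": {
  "moves": [
    {"dx": 0,"dy": 0,"dz": 0,"spin": 0},
    {"dx": 0,"dy": 0,"dz": 0,"spin": 0}
  ]
}}

```text
clock: 1.8
eef_pos: [0.511, 0.023, 0.2396]
tcp_rot: [-0.0, 0.962, 0.272, -0.001]
ft_force: [-0.0, -0.2, 0.1]
finger_gap: 0.0852
```

```bash
python3 - <<'E'
from h import *
import pickle
o=ctrl.get_obs(); c=ctrl.get_calibration('wrist'); im=ctrl.camera('wrist'); cv2.imwrite('pics/w1.png',im[:,:,::-1]); pickle.dump(c,open('w1.pkl','wb'))
print(o['eef_pos'],o['tcp_rot'],o['ft_force']); print(c); go([.52,.01,.24],.545)
E
```

```text
[0.511  0.023  0.2396] [-0.0004  0.9623  0.272  -0.0006] [-0.0116 -0.1949  0.1338]
{'intrinsics': array([[283.6451,   0.    , 321.0838],
       [  0.    , 283.6451, 198.6814],
       [  0.    ,   0.    ,   1.    ]]), 'k1': -0.05049196831633597, 'world_to_cam': array([[ 0.8515,  0.5243, -0.0009, -0.4475],
       [-0.5005,  0.8123, -0.2994,  0.281 ],
       [-0.1562,  0.2554,  0.9541, -0.3223],
       [ 0.    ,  0.    ,  0.    ,  1.    ]])}
dx 0.017 dy 0.558 dz -0.014 spin 0.055 z tilt [-0.0014  0.0006 -1.    ]
```

View pics/w1.png

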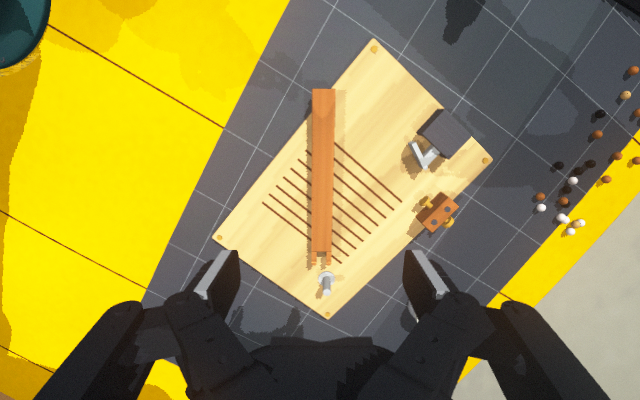

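The board, bar and post are fully in view: bar from about (322,90) to (321,255), post top (326,275), stop (436,212), catch (428,153). I'll zoom in.

```bash
python3 - <<'E'
import cv2
im=cv2.imread('pics/w1.png')
cv2.imwrite('pics/w1a.png',cv2.resize(im[225:325,260:400],None,fx=5.5,fy=5.5,interpolation=cv2.INTER_CUBIC))
cv2.imwrite('pics/w1b.png',cv2.resize(im[30:180,300:500],None,fx=4,fy=4,interpolation=cv2.INTER_CUBIC))
E
```

```text
(no output)
```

View pics/w1a.png

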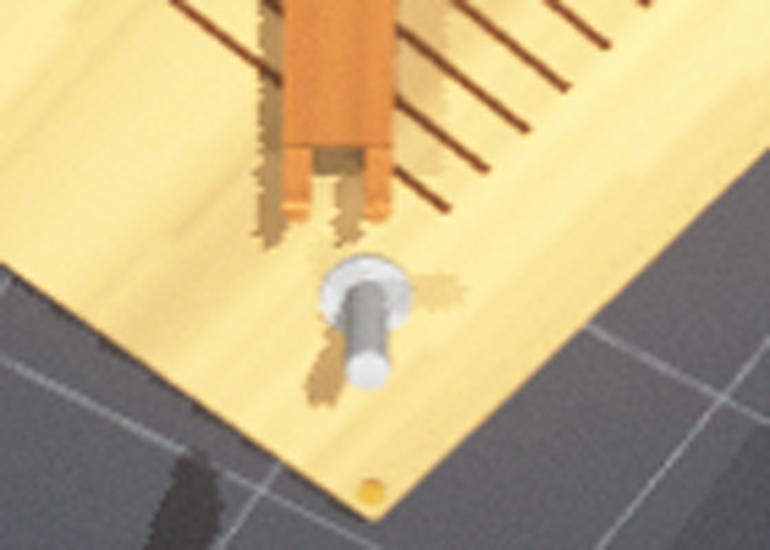

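View pics/w1b.png

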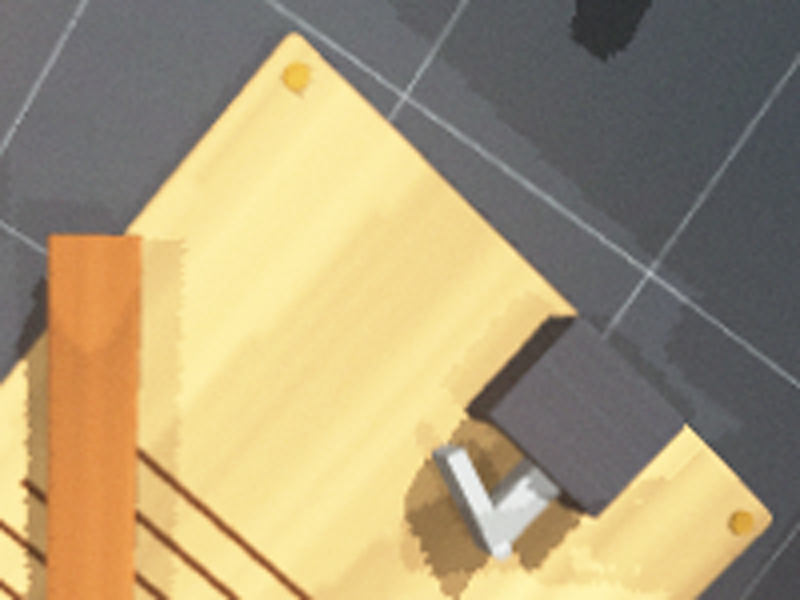

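```bash
python3 - <<'E'
from h import *
import pickle
c=pickle.load(open('w1.pkl','rb'))
fa=lambda q:(np.array(q,float)+.5)/5.5-.5+np.array([260,225])
fb=lambda q:(np.array(q,float)+.5)/4-.5+np.array([300,30])
px=np.vstack([fb([(771,517)]),fa([(374,520)]),[[216,238]],fb([(295,32)])])
B=plane(c,px,.012); b=np.array([(290,-55),(-60,-55),(-60,175),(290,175)])/1e3
A=B[:,:2]; H=(b-b.mean(0)).T@(A-A.mean(0)); U,S,V=np.linalg.svd(H); R=V.T@U.T
t=A.mean(0)-R@b.mean(0)
print(B,[np.linalg.norm(B[i]-B[i-1]) for i in range(4)])
print('post',t,'yaw',np.arctan2(R[1,0],R[0,0]),'res',A-(b@R.T+t))
print('top',plane(c,fa([(368,370)]),.048),'base',plane(c,fa([(366,297)]),.0135))
# bar
S=plane(c,fa([(283,147),(395,147),(313,147),(365,147)]),.036)[:,:2]; E=plane(c,fb([(49,235),(141,236)]),.036)[:,:2]
print('slot',np.linalg.norm(S[2]-S[3]),'w',np.linalg.norm(S[0]-S[1]),np.linalg.norm(E[0]-E[1]))
sm=(S[0]+S[1])/2; em=E.mean(0); u=em-sm; L=np.linalg.norm(u);u/=L
print('L (214 expected)',L,'yaw',np.arctan2(u[1],u[0]),'fork',em-.22*u,sm-.006*u,'mid',em-.115*u)
E
```

```text
[[ 0.703   0.1587  0.012 ]
 [ 0.6507 -0.1829  0.012 ]
 [ 0.4332 -0.1461  0.012 ]
 [ 0.4803  0.194   0.012 ]] [np.float64(0.22546428812058508), np.float64(0.345551536187157), np.float64(0.2205806619122987), np.float64(0.34337240616160364)]
post [ 0.6089 -0.1167] yaw 1.4206986474633059 res [[-0.0037 -0.0031]
 [-0.0037  0.0014]
 [ 0.0063  0.0038]
 [ 0.0011 -0.0021]]
top [[ 0.607  -0.1174  0.048 ]] base [[ 0.6073 -0.118   0.0135]]
slot 0.013200324941556232 w 0.0284330239532414 0.027096881578554645
L (214 expected) 0.21308285917743858 yaw 2.110962973646644 fork [ 0.5736 -0.0778] [ 0.5732 -0.077 ] mid [0.5196 0.0123]
```

```bash
python3 - <<'E'
from h import *
import pickle
c=pickle.load(open('w1.pkl','rb'))
o,t,R=st()
im=cv2.imread('pics/w1.png'); cv2.imwrite('pics/w1f.png',cv2.resize(im[240:310,180:260],None,fx=7,fy=7,interpolation=cv2.INTER_CUBIC))
for uv,s in (((238,251),1),((240,262),1),((211,251),1),((405,251),1)):
    og,d=ray(c,[uv]); og=R.T@(og-t); d=R.T@d[0]
    for X in (.0426,.057):
        X=np.sign(d[0])*X
        k=(X-og[0])/d[0]; print(uv,og+k*d)
E
```

```text
(238, 251) [-0.0426 -0.0066 -0.0209]
(238, 251) [-0.057   0.0167  0.0229]
(240, 262) [-0.0426  0.0007 -0.0195]
(240, 262) [-0.057   0.0264  0.0247]
(211, 251) [-0.0426 -0.0237 -0.0533]
(211, 251) [-0.057  -0.0061 -0.0203]
(405, 251) [ 0.0426 -0.008  -0.0238]
(405, 251) [0.057  0.0151 0.0197]
```

View pics/w1f.png

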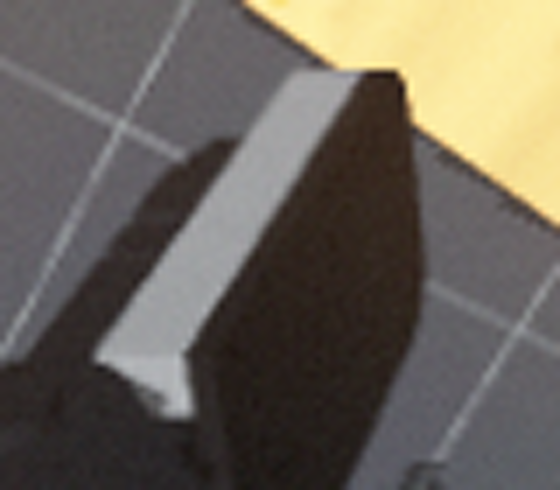

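```bash
python3 -c "
from h import *
go([.5193,.0122,.05],.541);go([.5193,.0122,.026],.541)"
```

```text
dx 0.041 dy 0.491 dz 6.320 spin 0.083 z tilt [-0.0014  0.0006 -1.    ]
dx 0.042 dy 0.492 dz 7.120 spin 0.083 z tilt [-0.0014  0.0006 -1.    ]
```

Request:
{"fn": "apply_moves", "kwargs": {
  "moves": [
    {"dx": 0.04,"dy": 0.3,"dz": 1.3,"spin": 0.08},
    {"dx": 0.04,"dy": 0.49,"dz": 2.6,"spin": 0.08},
    {"dx": 0.04,"dy": 0.49,"dz": 4,"spin": 0.08},
    {"dx": 0.04,"dy": 0.49,"dz": 5.4,"spin": 0.08},
    {"dx": 0.04,"dy": 0.49,"dz": 6.3,"spin": 0.08}
  ]
}}

```text
clock: 2.35
eef_pos: [0.5171, 0.014, 0.0479]
tcp_rot: [-0.001, 0.963, 0.269, -0.002]
ft_force: [-0.7, 0.3, 0.3]
finger_gap: 0.0852
```

Request:
{"fn": "apply_moves", "kwargs": {
  "moves": [
    {"dx": 0,"dy": 0,"dz": 0.4,"spin": 0},
    {"dx": 0,"dy": 0,"dz": 0.7,"spin": 0},
    {"dx": 0,"dy": 0,"dz": 0.7,"spin": 0}
  ]
}}

```text
clock: 2.65
eef_pos: [0.5199, 0.0129, 0.03]
tcp_rot: [-0.0, 0.963, 0.269, -0.0]
ft_force: [-0.2, 0.5, 0.3]
finger_gap: 0.0852
```

```bash
python3 -c "
from h import *
go([.5193,.0122,.026],.541)
im=ctrl.camera('wrist'); cv2.imwrite('pics/w2.png',im[:,:,::-1])"
```

```text
dx -0.027 dy 0.009 dz 0.135 spin 0.020 z tilt [-0.0005  0.0001 -1.    ]
```

View pics/w2.png

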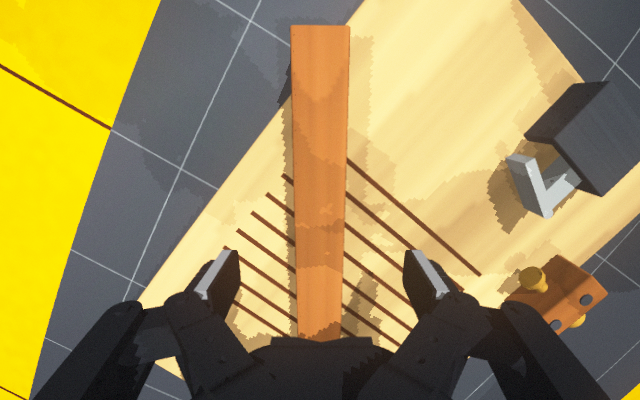

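Bar centred between the fingers and parallel to them. Lower slightly and close.

Request:
{"fn": "apply_moves", "kwargs": {
  "moves": [
    {"dx": -0.02,"dy": 0,"dz": 0.12,"spin": 0.02},
    {"dx": -0.02,"dy": 0,"dz": 0.12,"spin": 0.02}
  ]
}}

```text
clock: 2.9
eef_pos: [0.5205, 0.0117, 0.0277]
tcp_rot: [0.0, 0.964, 0.267, 0.001]
ft_force: [-0.2, 0.3, -0.0]
finger_gap: 0.0854
```

Request:
{"fn": "apply_moves", "kwargs": {
  "moves": [
    {"dx": 0,"dy": 0,"dz": 0,"spin": 0},
    {"dx": 0,"dy": 0,"dz": 0,"spin": 0},
    {"dx": 0,"dy": 0,"dz": 0,"spin": 0},
    {"dx": 0,"dy": 0,"dz": 0,"spin": 0},
    {"dx": 0,"dy": 0,"dz": 0,"spin": 0}
  ],
  "gripper": -1
}}

```text
clock: 3.4
eef_pos: [0.5201, 0.0117, 0.0273]
tcp_rot: [0.0, 0.964, 0.267, 0.0]
ft_force: [-1.7, 0.0, 4.4]
finger_gap: 0.0122
```

Request:
{"fn": "apply_moves", "kwargs": {
  "moves": [
    {"dx": 0,"dy": 0,"dz": 0,"spin": 0},
    {"dx": 0,"dy": 0,"dz": 0,"spin": 0},
    {"dx": 0,"dy": 0,"dz": 0,"spin": 0}
  ]
}}

```text
clock: 3.7
eef_pos: [0.5199, 0.0117, 0.027]
tcp_rot: [0.0, 0.964, 0.267, 0.0]
ft_force: [-0.5, 0.1, 5.2]
finger_gap: -0.0001
```

```bash
python3 - <<'E'
from h import *
import pickle
o=ctrl.get_obs(); print(o['eef_pos'],o['tcp_rot'],o['ft_force'],o['ft_torque'])
c=ctrl.get_calibration('wrist'); im=ctrl.camera('wrist'); cv2.imwrite('pics/w3.png',im[:,:,::-1]);pickle.dump(c,open('w3.pkl','wb'))
E
```

```text
[0.5199 0.0117 0.027 ] [0.0001 0.9638 0.2666 0.0003] [-0.4977  0.0746  5.2414] [-0.1261  0.162  -0.0023]
```

View pics/w3.png

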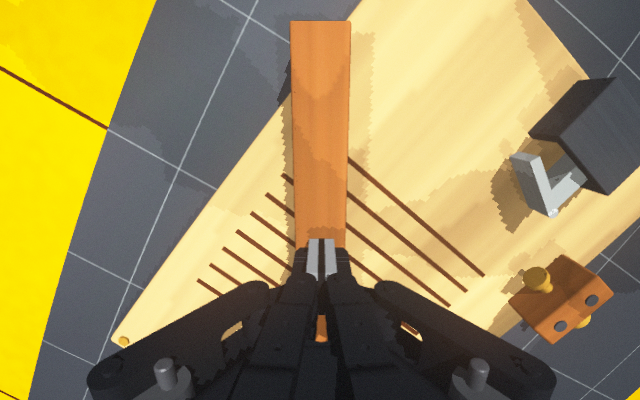

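The fingers shut over the top of the bar (gap 0, 5 N upward), so the tips stand higher than I assumed. I'll measure that.

```bash
python3 - <<'E'
from h import *
import pickle
c=pickle.load(open('w3.pkl','rb'))
o,t,R=st()
print('cam in tool', R.T@(ray(c,[(0,0)])[0]-t))
for uv in ((315,240),(335,240),(322,240)):
  for z in (.016,.026,.036,.046):
    p=plane(c,[uv],z)[0]; print(uv,z,R.T@(p-t))
print(o['joint_positions'])
# bar top end corners
E=plane(c,[(290,21),(350,21)],.036); print(E,np.linalg.norm(E[0]-E[1]))
E
```

```text
cam in tool [ 0.0004 -0.0769 -0.1515]
(315, 240) 0.016 [-0.0033  0.0016  0.011 ]
(315, 240) 0.026 [-0.0031 -0.0033  0.001 ]
(315, 240) 0.036 [-0.0028 -0.0081 -0.009 ]
(315, 240) 0.046 [-0.0026 -0.0129 -0.019 ]
(335, 240) 0.016 [0.0093 0.0016 0.011 ]
(335, 240) 0.026 [ 0.0088 -0.0033  0.001 ]
(335, 240) 0.036 [ 0.0082 -0.0081 -0.009 ]
(335, 240) 0.046 [ 0.0077 -0.0129 -0.019 ]
(322, 240) 0.016 [0.0011 0.0016 0.011 ]
(322, 240) 0.026 [ 0.0011 -0.0033  0.001 ]
(322, 240) 0.036 [ 0.001  -0.0081 -0.009 ]
(322, 240) 0.046 [ 0.001  -0.0129 -0.019 ]
[-0.0254  0.1808  2.1036 -0.0001  0.8564 -0.5651]
[[0.449  0.1038 0.036 ]
 [0.472  0.1176 0.036 ]] 0.026861529049919484
```

Request:
{"fn": "apply_moves", "kwargs": {
  "moves": [
    {"dx": 0,"dy": 0,"dz": -0.4,"spin": 0},
    {"dx": 0,"dy": 0,"dz": -0.8,"spin": 0},
    {"dx": 0,"dy": 0,"dz": -0.8,"spin": 0}
  ]
}}

```text
clock: 4.05
eef_pos: [0.5213, 0.0118, 0.0528]
tcp_rot: [0.001, 0.964, 0.267, 0.002]
ft_force: [0.7, 0.5, 0.6]
finger_gap: 0.0002
```

Request:
{"fn": "apply_moves", "kwargs": {
  "moves": [
    {"dx": 0,"dy": 0,"dz": 0,"spin": 0},
    {"dx": 0,"dy": 0,"dz": 0,"spin": 0},
    {"dx": 0,"dy": 0,"dz": 0,"spin": 0},
    {"dx": 0,"dy": 0,"dz": 0,"spin": 0},
    {"dx": 0,"dy": 0,"dz": 0,"spin": 0}
  ],
  "gripper": 0.05
}}

```text
clock: 4.55
eef_pos: [0.5193, 0.0118, 0.0503]
tcp_rot: [-0.0, 0.964, 0.267, -0.0]
ft_force: [0.2, 0.2, 0.0]
finger_gap: 0.0451
```

```bash
python3 - <<'E'
from h import *
import pickle
o=ctrl.get_obs(); print(o['eef_pos'],o['tcp_rot'],o['ft_force'],o['ft_torque'],o['finger_gap'])
c=ctrl.get_calibration('wrist'); im=ctrl.camera('wrist'); cv2.imwrite('pics/w4.png',im[:,:,::-1]);pickle.dump(c,open('w4.pkl','wb'))
E
```

```text
[0.5193 0.0118 0.0503] [-0.0001  0.9638  0.2666 -0.0003] [0.2471 0.1768 0.0101] [ 0.0096  0.0349 -0.0179] 0.045080674602805834
```

View pics/w4.png

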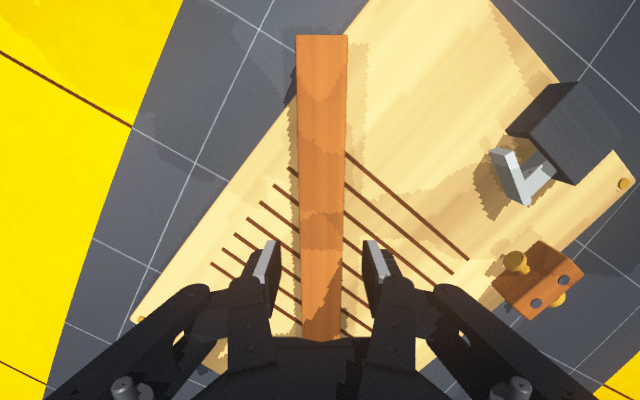

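Pads straddle the bar symmetrically (280 and 362 against bar edges 299–348). Descend, feeling for the board.

Request:
{"fn": "apply_moves", "kwargs": {
  "moves": [
    {"dx": 0.03,"dy": 0,"dz": 0.4,"spin": 0.05},
    {"dx": 0.03,"dy": 0,"dz": 0.8,"spin": 0.05},
    {"dx": 0.03,"dy": 0,"dz": 0.8,"spin": 0.05}
  ]
}}

```text
clock: 4.9
eef_pos: [0.5178, 0.0123, 0.0238]
tcp_rot: [-0.001, 0.965, 0.263, -0.002]
ft_force: [0.2, -0.3, -0.9]
finger_gap: 0.0444
```

Request:
{"fn": "apply_moves", "kwargs": {
  "moves": [
    {"dx": 0,"dy": 0,"dz": 0.1,"spin": 0},
    {"dx": 0,"dy": 0,"dz": 0.17,"spin": 0},
    {"dx": 0,"dy": 0,"dz": 0.17,"spin": 0}
  ]
}}

```text
clock: 5.2
eef_pos: [0.5202, 0.0122, 0.0213]
tcp_rot: [-0.0, 0.965, 0.263, -0.0]
ft_force: [0.1, -0.4, 0.9]
finger_gap: 0.0447
```

Request:
{"fn": "apply_moves", "kwargs": {
  "moves": [
    {"dx": 0,"dy": 0,"dz": 0.1,"spin": 0},
    {"dx": 0,"dy": 0,"dz": 0.17,"spin": 0},
    {"dx": 0,"dy": 0,"dz": 0.17,"spin": 0}
  ]
}}

```text
clock: 5.5
eef_pos: [0.52, 0.0122, 0.0161]
tcp_rot: [-0.0, 0.965, 0.263, -0.0]
ft_force: [-0.5, 0.2, -0.3]
finger_gap: 0.0449
```

Request:
{"fn": "apply_moves", "kwargs": {
  "moves": [
    {"dx": 0,"dy": 0,"dz": 0.1,"spin": 0},
    {"dx": 0,"dy": 0,"dz": 0.17,"spin": 0},
    {"dx": 0,"dy": 0,"dz": 0.17,"spin": 0}
  ]
}}

```text
clock: 5.8
eef_pos: [0.5199, 0.0122, 0.0109]
tcp_rot: [-0.0, 0.965, 0.263, -0.0]
ft_force: [0.0, -0.7, 0.1]
finger_gap: 0.0451
```

Request:
{"fn": "apply_moves", "kwargs": {
  "moves": [
    {"dx": 0,"dy": 0,"dz": 0.08,"spin": 0},
    {"dx": 0,"dy": 0,"dz": 0.08,"spin": 0}
  ]
}}

```text
clock: 6.0
eef_pos: [0.5201, 0.0122, 0.0086]
tcp_rot: [-0.0, 0.965, 0.263, -0.0]
ft_force: [-0.7, -1.1, 0.6]
finger_gap: 0.0449
```

```bash
python3 - <<'E'
from h import *
o=ctrl.get_obs(); print(o['eef_pos'],o['ft_force'])
im=ctrl.camera('scene'); cv2.imwrite('pics/s2.png',cv2.resize(im[130:270,230:450],None,fx=3.5,fy=3.5,interpolation=cv2.INTER_CUBIC)[:,:,::-1])
im=ctrl.camera('wrist'); cv2.imwrite('pics/w5.png',im[:,:,::-1])
E
```

```text
[0.5201 0.0122 0.0086] [-0.7012 -1.0885  0.6415]
```

View pics/s2.png

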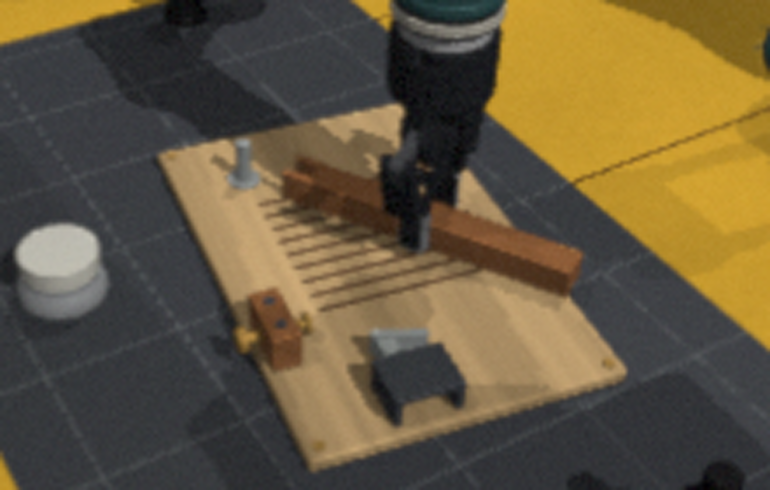

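View pics/w5.png

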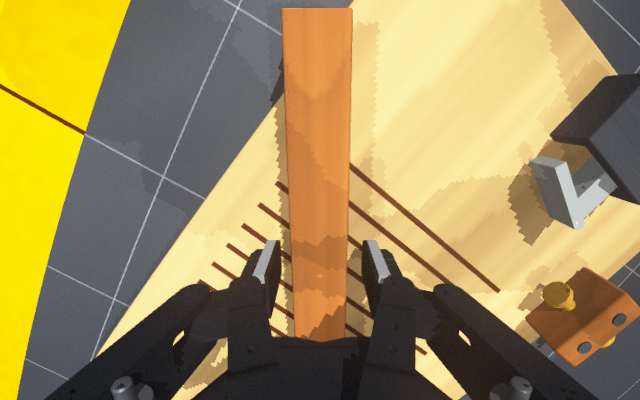

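Fingers now straddle the bar (pads at (268,260) and (375,260), bar edges 292–350). Close.

Request:
{"fn": "apply_moves", "kwargs": {
  "moves": [
    {"dx": 0,"dy": 0,"dz": 0,"spin": 0},
    {"dx": 0,"dy": 0,"dz": 0,"spin": 0},
    {"dx": 0,"dy": 0,"dz": 0,"spin": 0},
    {"dx": 0,"dy": 0,"dz": 0,"spin": 0}
  ],
  "gripper": -1
}}

```text
clock: 6.5
eef_pos: [0.5207, 0.0122, 0.0092]
tcp_rot: [0.0, 0.965, 0.263, 0.0]
ft_force: [0.5, 0.9, 2.4]
finger_gap: 0.0265
```

```bash
python3 - <<'E'
from h import *
o=ctrl.get_obs(); print(o['eef_pos'],o['tcp_rot'],o['ft_force'],o['ft_torque'],o['finger_gap'])
c=ctrl.get_calibration('wrist');im=ctrl.camera('wrist'); cv2.imwrite('pics/w6.png',im[:,:,::-1])
print(plane(c,[(283,8),(351,8)],.036))
E
```

```text
[0.5207 0.0122 0.0092] [0.0001 0.9647 0.2632 0.0004] [0.4707 0.8646 2.4486] [ 0.0568 -0.0573  0.048 ] 0.026477496538837964
[[0.4497 0.1042 0.036 ]
 [0.4725 0.1176 0.036 ]]
```

View pics/w6.png

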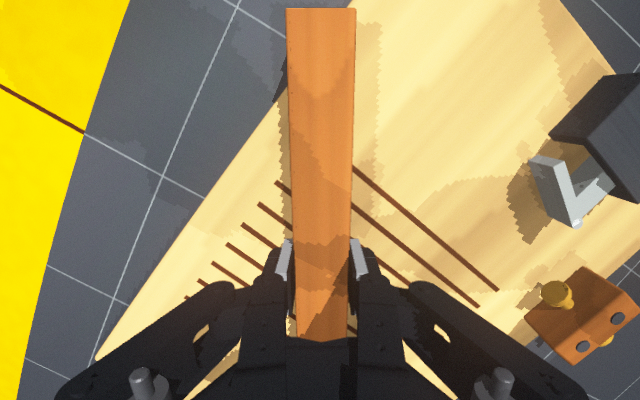

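```bash
cat > bar.py <<'E'
from h import *
o,t,R=st(); c=ctrl.get_calibration('wrist')
print('R',R[:2,:2].ravel())
import sys
E=plane(c,[(287.5,8),(356,8)],.036)
print(np.linalg.norm(E[0]-E[1]), 'end in tool',R.T@(E.mean(0)-t))
print('post in tool',R.T@(np.array([.607,-.118,.03])-t))
E
python3 bar.py; python3 - <<'E'
# bar edge lines
from h import *
im=cv2.imread('pics/w6.png'); h=cv2.cvtColor(im,cv2.COLOR_BGR2HSV)
c=ctrl.get_calibration('wrist'); o,t,R=st()
m=(h[...,0]<14)&(h[...,1]>110)
L=[];Rr=[]
for v in range(12,236,8):
    xs=np.where(m[v,270:372])[0]+270; L.append((xs.min(),v)); Rr.append((xs.max(),v))
for e in (L,Rr):
    P=(plane(c,e,.036)-t)@R; f=np.polyfit(P[:,1],P[:,0],1); print(f, np.std(P[:,0]-np.polyval(f,P[:,1])))
E
```

```text
R [ 0.8614  0.508   0.508  -0.8614]
0.026600444457637987 end in tool [ 0.0007 -0.1153 -0.0268]
post in tool [ 0.0082  0.156  -0.0207]
[-0.0374 -0.0167] 0.0022684662425406826
[0.2149 0.0189] 0.009251272319757154
```

Request:
{"fn": "apply_moves", "kwargs": {
  "moves": [
    {"dx": 0.1,"dy": 0.2,"dz": 0,"spin": 0},
    {"dx": 0.2,"dy": 0.4,"dz": 0,"spin": 0},
    {"dx": 0.27,"dy": 0.6,"dz": 0,"spin": 0},
    {"dx": 0.27,"dy": 0.75,"dz": 0,"spin": 0},
    {"dx": 0.27,"dy": 0.75,"dz": 0,"spin": 0}
  ]
}}

```text
clock: 7.05
eef_pos: [0.5399, -0.0038, 0.0092]
tcp_rot: [0.0, 0.965, 0.263, 0.001]
ft_force: [0.6, -0.8, 3.9]
finger_gap: 0.0265
```

```bash
python3 - <<'E'
from h import *
o,t,R=st(); print(o['ft_force'],R.T@o['ft_force'],o['ft_torque'],t)
print('post in tool',R.T@(np.array([.607,-.118,.03])-t))
im=ctrl.camera('top'); cv2.imwrite('pics/t3.png',cv2.resize(im[185:265,320:420],None,fx=7,fy=7,interpolation=cv2.INTER_CUBIC)[:,:,::-1])
im=ctrl.camera('scene'); cv2.imwrite('pics/s3.png',cv2.resize(im[140:230,260:400],None,fx=5.5,fy=5.5,interpolation=cv2.INTER_CUBIC)[:,:,::-1])
E
```

```text
[ 0.5983 -0.7604  3.9363] [ 0.1341  0.9639 -3.9349] [-0.1229 -0.091   0.0591] [ 0.5399 -0.0038  0.0092]
post in tool [-0.0001  0.1325 -0.0206]
```

View pics/t3.png

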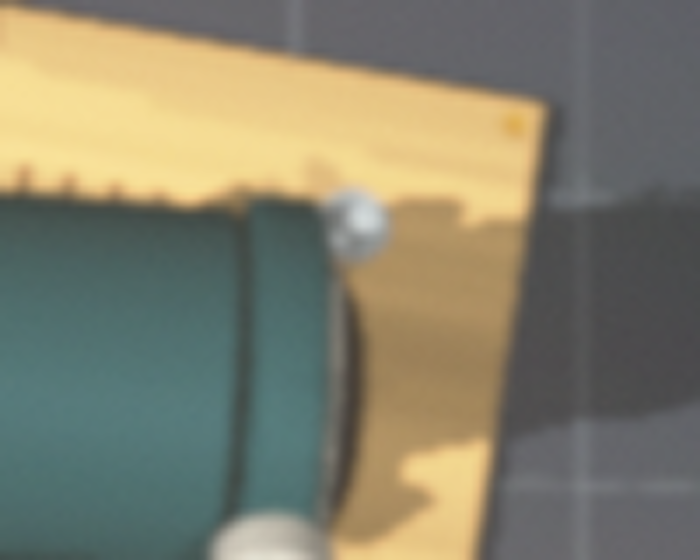

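View pics/s3.png

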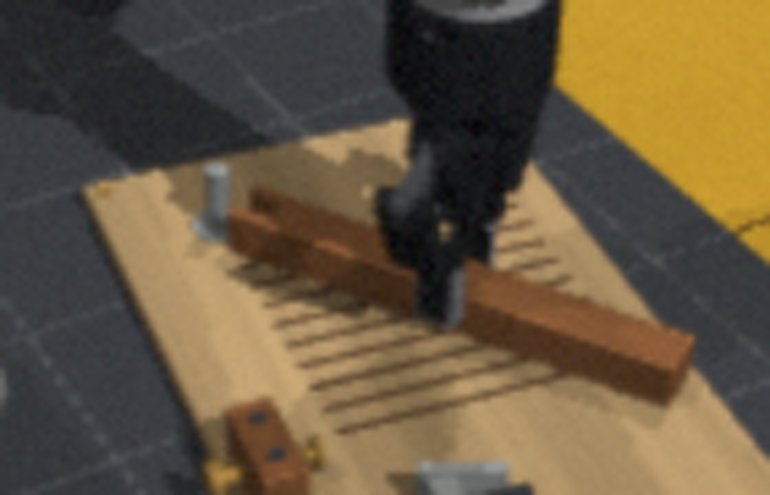

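The scene view shows the slot, midway between tines at (240,225) and (265,195), lined up with the post at (214,190 at bar-top height). Slide in, watching force.

Request:
{"fn": "apply_moves", "kwargs": {
  "moves": [
    {"dx": 0,"dy": 0.1,"dz": 0,"spin": 0},
    {"dx": 0,"dy": 0.2,"dz": 0,"spin": 0},
    {"dx": 0,"dy": 0.3,"dz": 0,"spin": 0}
  ]
}}

```text
clock: 7.45
eef_pos: [0.5431, -0.0103, 0.0092]
tcp_rot: [-0.001, 0.965, 0.263, -0.0]
ft_force: [-1.2, 1.8, 8.1]
finger_gap: 0.0268
```

Request:
{"fn": "apply_moves", "kwargs": {
  "moves": [
    {"dx": 0,"dy": 0.06,"dz": 0,"spin": 0},
    {"dx": 0,"dy": 0.12,"dz": 0,"spin": 0}
  ]
}}

```text
clock: 7.65
eef_pos: [0.5449, -0.0134, 0.0092]
tcp_rot: [-0.001, 0.965, 0.263, -0.0]
ft_force: [-2.1, 2.3, 7.1]
finger_gap: 0.0268
```

Request:
{"fn": "apply_moves", "kwargs": {
  "moves": [
    {"dx": 0,"dy": 0.06,"dz": 0,"spin": 0},
    {"dx": 0,"dy": 0.12,"dz": 0,"spin": 0}
  ]
}}

```text
clock: 7.85
eef_pos: [0.5466, -0.0164, 0.0092]
tcp_rot: [-0.001, 0.965, 0.263, -0.0]
ft_force: [-1.9, 3.8, 7.1]
finger_gap: 0.0265
```

```bash
cat > s.py <<'E'
from h import *
o,t,R=st(); print('Ftool',R.T@o['ft_force'],'Ttool',R.T@o['ft_torque'],t,'gap',o['finger_gap'],o['clock'])
print('ang',np.arctan2(R[1,0],R[0,0]),'post in tool',R.T@(np.array([.607,-.118,.03])-t))
E
python3 s.py
```

```text
Ftool [ 0.3042 -4.2436 -7.0641] Ttool [ 0.4274 -0.0172  0.0304] [ 0.5466 -0.0164  0.0092] gap 0.026531972461995665 7.85
ang 0.5325680505038984 post in tool [ 0.0004  0.1181 -0.0209]
```

Request:
{"fn": "apply_moves", "kwargs": {
  "moves": [
    {"dx": 0,"dy": 0,"dz": -0.02,"spin": 0},
    {"dx": 0,"dy": 0,"dz": -0.02,"spin": 0}
  ]
}}

```text
clock: 8.05
eef_pos: [0.5466, -0.0169, 0.0092]
tcp_rot: [-0.0, 0.965, 0.263, -0.0]
ft_force: [0.1, 0.2, 2.8]
finger_gap: 0.0267
```

```bash
python3 s.py
```

```text
Ftool [ 0.1723 -0.0758 -2.8148] Ttool [ 0.0711  0.1139 -0.0229] [ 0.5466 -0.0169  0.0092] gap 0.026744511159846062 8.05
ang 0.5327889353203131 post in tool [ 0.0007  0.1178 -0.0208]
```

Request:
{"fn": "apply_moves", "kwargs": {
  "moves": [
    {"dx": 0.01,"dy": 0.08,"dz": 0,"spin": 0},
    {"dx": 0.01,"dy": 0.16,"dz": 0,"spin": 0},
    {"dx": 0.01,"dy": 0.23,"dz": 0,"spin": 0},
    {"dx": 0.01,"dy": 0.23,"dz": 0,"spin": 0}
  ]
}}

```text
clock: 8.45
eef_pos: [0.5507, -0.0232, 0.0092]
tcp_rot: [0.0, 0.965, 0.263, -0.0]
ft_force: [0.0, -0.6, 0.7]
finger_gap: 0.0264
```

```bash
python3 s.py
```

```text
Ftool [-0.2724  0.4876 -0.7335] Ttool [-0.0654 -0.0185 -0.0116] [ 0.5507 -0.0232  0.0092] gap 0.02640696734837299 8.45
ang 0.5326855407978657 post in tool [ 0.0004  0.1102 -0.0208]
```

Free sliding. About 5.5 mm to go; I'll take finer steps.

Request:
{"fn": "apply_moves", "kwargs": {
  "moves": [
    {"dx": 0,"dy": 0.05,"dz": 0,"spin": 0},
    {"dx": 0,"dy": 0.1,"dz": 0,"spin": 0},
    {"dx": 0,"dy": 0.1,"dz": 0,"spin": 0}
  ]
}}

```text
clock: 8.75
eef_pos: [0.5522, -0.0257, 0.0092]
tcp_rot: [0.0, 0.965, 0.263, -0.0]
ft_force: [1.1, 0.0, -0.9]
finger_gap: 0.0268
```

Request:
{"fn": "apply_moves", "kwargs": {
  "moves": [
    {"dx": 0,"dy": 0.03,"dz": 0,"spin": 0},
    {"dx": 0,"dy": 0.03,"dz": 0,"spin": 0}
  ]
}}

```text
clock: 8.95
eef_pos: [0.5525, -0.0263, 0.0092]
tcp_rot: [0.0, 0.965, 0.263, -0.0]
ft_force: [0.4, 0.1, -0.3]
finger_gap: 0.0267
```

```bash
python3 s.py
```

```text
Ftool [0.3846 0.1092 0.3405] Ttool [-0.0611  0.0433  0.0088] [ 0.5525 -0.0263  0.0092] gap 0.026733007382136572 8.95
ang 0.5327773348738711 post in tool [ 0.0003  0.1067 -0.0208]
```

Request:
{"fn": "apply_moves", "kwargs": {
  "moves": [
    {"dx": 0,"dy": 0.04,"dz": 0.01,"spin": 0},
    {"dx": 0,"dy": 0.04,"dz": 0.01,"spin": 0}
  ]
}}

```text
clock: 9.15
eef_pos: [0.5534, -0.0273, 0.0092]
tcp_rot: [0.0, 0.965, 0.263, 0.0]
ft_force: [-0.3, 0.6, -0.4]
finger_gap: 0.0267
```

Request:
{"fn": "apply_moves", "kwargs": {
  "moves": [
    {"dx": 0,"dy": 0.03,"dz": 0,"spin": 0},
    {"dx": 0,"dy": 0.03,"dz": 0,"spin": 0}
  ]
}}

```text
clock: 9.35
eef_pos: [0.5539, -0.0281, 0.0092]
tcp_rot: [0.0, 0.965, 0.263, 0.0]
ft_force: [-0.6, 0.3, 0.3]
finger_gap: 0.0268
```

Request:
{"fn": "apply_moves", "kwargs": {
  "moves": [
    {"dx": 0,"dy": 0.03,"dz": 0,"spin": 0},
    {"dx": 0,"dy": 0.03,"dz": 0,"spin": 0}
  ]
}}

```text
clock: 9.55
eef_pos: [0.5543, -0.0288, 0.0092]
tcp_rot: [-0.0, 0.965, 0.263, 0.0]
ft_force: [-0.3, 1.1, 0.7]
finger_gap: 0.027
```

```bash
python3 s.py
```

```text
Ftool [ 0.2426 -1.0839 -0.6923] Ttool [ 0.1292 -0.0584  0.033 ] [ 0.5543 -0.0288  0.0092] gap 0.02698083289007104 9.55
ang 0.5327750117114693 post in tool [ 0.0001  0.1037 -0.0208]
```

Request:
{"fn": "apply_moves", "kwargs": {
  "moves": [
    {"dx": 0,"dy": 0.02,"dz": 0,"spin": 0},
    {"dx": 0,"dy": 0.02,"dz": 0,"spin": 0}
  ]
}}

```text
clock: 9.75
eef_pos: [0.5542, -0.0288, 0.0092]
tcp_rot: [-0.0, 0.965, 0.263, -0.0]
ft_force: [-2.0, 2.9, 2.3]
finger_gap: 0.0265
```

Request:
{"fn": "apply_moves", "kwargs": {
  "moves": [
    {"dx": 0,"dy": 0.02,"dz": 0,"spin": 0},
    {"dx": 0,"dy": 0.02,"dz": 0,"spin": 0}
  ]
}}

```text
clock: 9.95
eef_pos: [0.5543, -0.0288, 0.0092]
tcp_rot: [-0.001, 0.965, 0.263, -0.0]
ft_force: [-3.4, 5.6, 4.1]
finger_gap: 0.0265
```

Request:
{"fn": "apply_moves", "kwargs": {
  "moves": [
    {"dx": 0,"dy": 0.02,"dz": 0,"spin": 0},
    {"dx": 0,"dy": 0.02,"dz": 0,"spin": 0}
  ]
}}

```text
clock: 10.15
eef_pos: [0.5542, -0.0288, 0.0092]
tcp_rot: [-0.001, 0.965, 0.263, -0.001]
ft_force: [-3.7, 6.7, 5.2]
finger_gap: 0.0266
```

```bash
python3 s.py
```

```text
Ftool [ 0.2266 -7.6416 -5.1441] Ttool [ 1.34    0.1465 -0.0794] [ 0.5542 -0.0288  0.0092] gap 0.026595898705625624 10.15
ang 0.5322906015659292 post in tool [ 0.0002  0.1035 -0.0211]
```

Fork is home: motion stopped while the force rose to 7.6 N. I'll ease to about 5 N and begin the swing about the post (r = 0.104 m).

Request:
{"fn": "apply_moves", "kwargs": {
  "moves": [
    {"dx": 0.121,"dy": -0.02,"dz": -0.01,"spin": 0.25},
    {"dx": 0.242,"dy": -0.012,"dz": -0.01,"spin": 0.5}
  ]
}}

```text
clock: 10.35
eef_pos: [0.5603, -0.0255, 0.0092]
tcp_rot: [-0.001, 0.973, 0.229, -0.001]
ft_force: [-4.0, 3.8, 3.4]
finger_gap: 0.0266
```

```bash
python3 s.py; python3 - <<'E'
import numpy as np
for d in range(2,22,2):
    f=np.radians(d); print(d,d/8,round(3.4667*np.sin(f),3),round(3.4667*(1-np.cos(f)),3))
E
```

```text
Ftool [-1.9068 -5.2184 -3.4283] Ttool [ 0.7733 -0.0953 -0.0825] [ 0.5603 -0.0255  0.0092] gap 0.02662134082923713 10.35
ang 0.46178090155347373 post in tool [ 0.0006  0.1036 -0.0209]
2 0.25 0.121 0.002
4 0.5 0.242 0.008
6 0.75 0.362 0.019
8 1.0 0.482 0.034
10 1.25 0.602 0.053
12 1.5 0.721 0.076
14 1.75 0.839 0.103
16 2.0 0.956 0.134
18 2.25 1.071 0.17
20 2.5 1.186 0.209
```

Request:
{"fn": "apply_moves", "kwargs": {
  "moves": [
    {"dx": 0.182,"dy": 0.005,"dz": 0,"spin": 0.375},
    {"dx": 0.362,"dy": 0.019,"dz": 0,"spin": 0.75},
    {"dx": 0.542,"dy": 0.042,"dz": 0,"spin": 1.125},
    {"dx": 0.721,"dy": 0.076,"dz": 0,"spin": 1.5}
  ]
}}

```text
clock: 10.75
eef_pos: [0.58, -0.018, 0.0092]
tcp_rot: [-0.001, 0.992, 0.125, -0.002]
ft_force: [-5.5, 3.5, 6.1]
finger_gap: 0.0262
```

```bash
python3 s.py
```

```text
Ftool [-4.4973 -4.7964 -6.0425] Ttool [ 0.7042 -0.6603  0.1634] [ 0.58   -0.018   0.0092] gap 0.026202885195547226 10.75
ang 0.251029169729022 post in tool [ 0.0013  0.1035 -0.021 ]
```

Request:
{"fn": "apply_moves", "kwargs": {
  "moves": [
    {"dx": 0,"dy": 0,"dz": -0.015,"spin": 0}
  ]
}}

```text
clock: 10.85
eef_pos: [0.5804, -0.0179, 0.0093]
tcp_rot: [-0.001, 0.992, 0.126, -0.001]
ft_force: [-2.9, 4.0, -1.1]
finger_gap: 0.0266
```

```bash
python3 s.py
```

```text
Ftool [-1.7773 -4.5848  1.1346] Ttool [ 0.6359 -0.2277  0.1425] [ 0.5804 -0.0179  0.0093] gap 0.026620131131359897 10.85
ang 0.2519335349900514 post in tool [ 0.0007  0.1035 -0.0209]
```

Request:
{"fn": "apply_moves", "kwargs": {
  "moves": [
    {"dx": 0.121,"dy": 0.002,"dz": 0.008,"spin": 0.25},
    {"dx": 0.242,"dy": 0.008,"dz": 0.008,"spin": 0.5},
    {"dx": 0.362,"dy": 0.019,"dz": 0.008,"spin": 0.75},
    {"dx": 0.482,"dy": 0.034,"dz": 0.008,"spin": 1.0}
  ]
}}

```text
clock: 11.25
eef_pos: [0.5942, -0.0153, 0.0093]
tcp_rot: [-0.001, 0.998, 0.056, -0.002]
ft_force: [-5.6, 5.0, 3.5]
finger_gap: 0.0263
```

```bash
python3 s.py
```

```text
Ftool [-5.034  -5.5625 -3.4815] Ttool [ 0.6938 -0.6383  0.2154] [ 0.5942 -0.0153  0.0093] gap 0.026330456571319247 11.25
ang 0.111972112248894 post in tool [ 0.0012  0.1034 -0.0209]
```

Request:
{"fn": "apply_moves", "kwargs": {
  "moves": [
    {"dx": 0.05,"dy": -0.018,"dz": 0,"spin": 0.12},
    {"dx": 0.1,"dy": -0.018,"dz": 0,"spin": 0.25},
    {"dx": 0.1,"dy": -0.018,"dz": 0,"spin": 0.25}
  ]
}}

```text
clock: 11.55
eef_pos: [0.5984, -0.0149, 0.0092]
tcp_rot: [-0.0, 0.999, 0.039, -0.0]
ft_force: [-1.7, 3.8, -0.1]
finger_gap: 0.0268
```

```bash
python3 s.py;  python3 - <<'E'
from h import *
im=ctrl.camera('wrist'); cv2.imwrite('pics/w7.png',im[:,:,::-1])
E
```

```text
Ftool [-1.3856 -3.9405  0.0881] Ttool [ 0.623  -0.2402  0.1943] [ 0.5984 -0.0149  0.0092] gap 0.026829650684858472 11.55
ang 0.07846184352925839 post in tool [ 0.0005  0.1035 -0.0208]
```

View pics/w7.png

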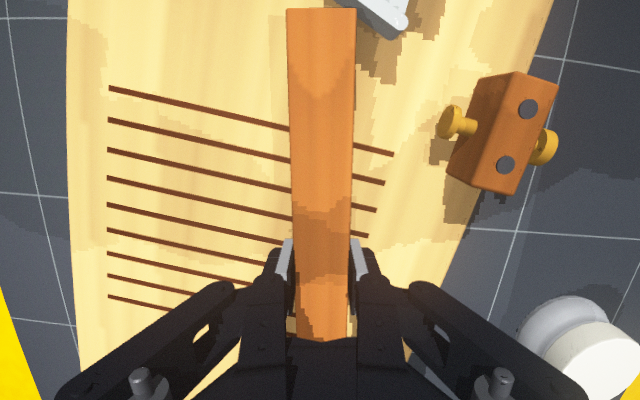

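Bar end is about to meet the ramp at (360,8), and the gap to the screw pad (437,122) is visible. Continuing in small steps.

Request:
{"fn": "apply_moves", "kwargs": {
  "moves": [
    {"dx": 0.06,"dy": 0,"dz": 0.003,"spin": 0.125},
    {"dx": 0.12,"dy": 0.002,"dz": 0.003,"spin": 0.25},
    {"dx": 0.12,"dy": 0.002,"dz": 0.003,"spin": 0.25}
  ]
}}

```text
clock: 11.9
eef_pos: [0.6016, -0.0147, 0.0093]
tcp_rot: [-0.0, 1.0, 0.022, -0.001]
ft_force: [-2.7, 4.1, -1.1]
finger_gap: 0.0269
```

Request:
{"fn": "apply_moves", "kwargs": {
  "moves": [
    {"dx": 0.06,"dy": 0,"dz": 0.003,"spin": 0.125},
    {"dx": 0.12,"dy": 0.002,"dz": 0.003,"spin": 0.25},
    {"dx": 0.12,"dy": 0.002,"dz": 0.003,"spin": 0.25}
  ]
}}

```text
clock: 12.2
eef_pos: [0.6048, -0.0146, 0.0093]
tcp_rot: [-0.0, 1.0, 0.005, -0.001]
ft_force: [-4.0, 3.4, 2.2]
finger_gap: 0.0266
```

```bash
python3 s.py
```

```text
Ftool [-3.9431 -3.4335 -2.1529] Ttool [ 0.7302 -0.7893 -0.071 ] [ 0.6048 -0.0146  0.0093] gap 0.02660135278103322 12.2
ang 0.009216556775144916 post in tool [ 0.0012  0.1034 -0.0208]
```

Request:
{"fn": "apply_moves", "kwargs": {
  "moves": [
    {"dx": 0.06,"dy": 0,"dz": 0,"spin": 0.125},
    {"dx": 0.12,"dy": 0.002,"dz": 0,"spin": 0.25},
    {"dx": 0.12,"dy": 0.002,"dz": 0,"spin": 0.25}
  ]
}}

```text
clock: 12.5
eef_pos: [0.6086, -0.0146, 0.0092]
tcp_rot: [-0.0, 1.0, -0.013, -0.001]
ft_force: [-4.1, 4.2, 1.8]
finger_gap: 0.0264
```

```bash
cat >> s.py <<'E'
F=R.T@o['ft_force'];T=R.T@o['ft_torque']
# lateral split post (y=.1035) / end (y=-.115)
Fe=-(( -T[2]) - .1035*F[0]*-1)/ .2185
A=np.array([[1,1],[-.1035,.115]]); print('lateral post,end',np.linalg.solve(A,[F[0],T[2]]),'to closed',np.arctan2(R[1,0],R[0,0])+.1505)
E
python3 s.py
```

```text
Ftool [-4.2516 -4.0458 -1.8188] Ttool [ 0.6612 -0.6731  0.2235] [ 0.6086 -0.0146  0.0092] gap 0.026445487146069948 12.5
ang -0.02660455531959384 post in tool [ 0.0011  0.1034 -0.0208]
lateral post,end [-3.2605 -0.9911] to closed 0.12389544468040616
```

Request:
{"fn": "apply_moves", "kwargs": {
  "moves": [
    {"dx": 0.045,"dy": 0,"dz": 0,"spin": 0.125},
    {"dx": 0.105,"dy": 0.002,"dz": 0,"spin": 0.25},
    {"dx": 0.105,"dy": 0.002,"dz": 0,"spin": 0.25}
  ]
}}

```text
clock: 12.8
eef_pos: [0.6121, -0.0147, 0.0093]
tcp_rot: [-0.0, 1.0, -0.031, -0.001]
ft_force: [-3.0, 4.2, 0.4]
finger_gap: 0.0266
```

```bash
python3 s.py
```

```text
Ftool [-3.2369 -3.9654 -0.3755] Ttool [ 0.7335 -0.6127  0.1889] [ 0.6121 -0.0147  0.0093] gap 0.026575034883431724 12.8
ang -0.06137735366641586 post in tool [ 0.0012  0.1034 -0.0208]
lateral post,end [-2.568  -0.6689] to closed 0.08912264633358413
```

Request:
{"fn": "apply_moves", "kwargs": {
  "moves": [
    {"dx": 0.06,"dy": 0,"dz": 0,"spin": 0.125},
    {"dx": 0.12,"dy": 0.002,"dz": 0,"spin": 0.25},
    {"dx": 0.12,"dy": 0.002,"dz": 0,"spin": 0.25}
  ]
}}

```text
clock: 13.1
eef_pos: [0.6157, -0.0149, 0.0093]
tcp_rot: [-0.0, 0.999, -0.048, -0.001]
ft_force: [-2.9, 4.5, 1.0]
finger_gap: 0.0267
```

```bash
python3 s.py;  python3 - <<'E'
from h import *
im=ctrl.camera('wrist'); cv2.imwrite('pics/w8.png',im[:,:,::-1])
im=ctrl.camera('scene'); cv2.imwrite('pics/s8.png',cv2.resize(im[140:280,240:440],None,fx=4,fy=4,interpolation=cv2.INTER_CUBIC)[:,:,::-1])
E
```

```text
Ftool [-3.2856 -4.2488 -1.0076] Ttool [ 0.6522 -0.5755  0.1682] [ 0.6157 -0.0149  0.0093] gap 0.02673184430054183 13.1
ang -0.09628351690559062 post in tool [ 0.0012  0.1034 -0.0208]
lateral post,end [-2.4993 -0.7863] to closed 0.05421648309440938
```

View pics/w8.png

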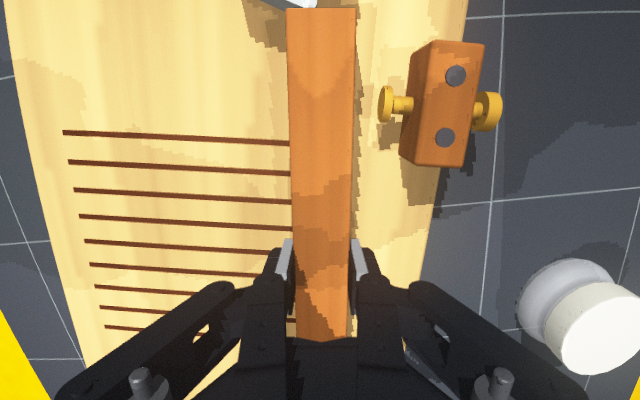

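View pics/s8.png

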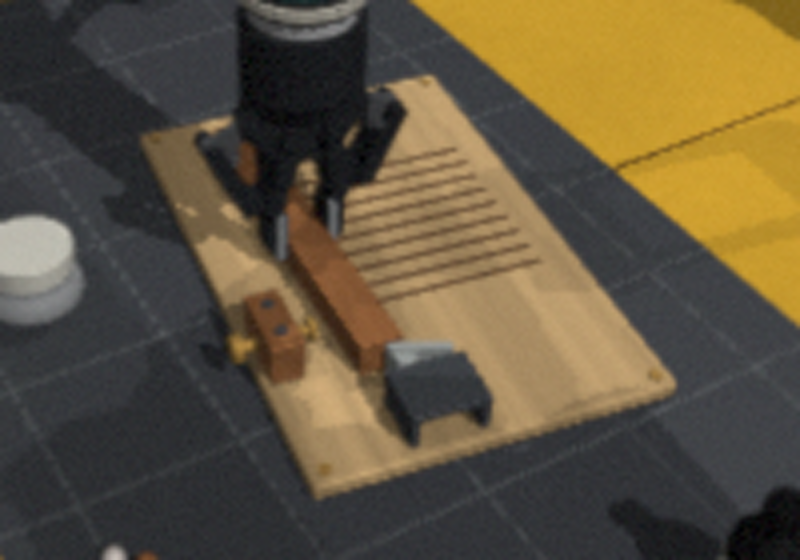

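Catch is pushed back at the bar's end; the screw pad (380,105) is still ~25 px (about 9 mm) from the bar's side (355). Continue.

Request:
{"fn": "apply_moves", "kwargs": {
  "moves": [
    {"dx": 0.03,"dy": 0,"dz": 0,"spin": 0.06},
    {"dx": 0.06,"dy": 0,"dz": 0,"spin": 0.125},
    {"dx": 0.06,"dy": 0,"dz": 0,"spin": 0.125}
  ]
}}

```text
clock: 13.5
eef_pos: [0.6173, -0.0151, 0.0093]
tcp_rot: [-0.0, 0.998, -0.057, -0.001]
ft_force: [-4.6, 4.3, 0.7]
finger_gap: 0.0263
```

```bash
python3 s.py
```

```text
Ftool [-5.0237 -3.7331 -0.7225] Ttool [ 0.7079 -0.7094 -0.0479] [ 0.6173 -0.0151  0.0093] gap 0.02630644563458722 13.5
ang -0.11326391584293166 post in tool [ 0.0014  0.1034 -0.0207]
lateral post,end [-2.4248 -2.5989] to closed 0.03723608415706833
```

Request:
{"fn": "apply_moves", "kwargs": {
  "moves": [
    {"dx": 0.03,"dy": 0,"dz": 0,"spin": 0.06},
    {"dx": 0.06,"dy": 0,"dz": 0,"spin": 0.125},
    {"dx": 0.06,"dy": 0,"dz": 0,"spin": 0.125}
  ]
}}

```text
clock: 13.8
eef_pos: [0.6191, -0.0153, 0.0093]
tcp_rot: [-0.0, 0.998, -0.065, -0.001]
ft_force: [-3.3, 4.7, 1.4]
finger_gap: 0.0264
```

```bash
python3 s.py;  python3 - <<'E'
from h import *
im=ctrl.camera('wrist'); cv2.imwrite('pics/w9.png',im[:,:,::-1])
E
```

```text
Ftool [-3.8949 -4.2777 -1.4379] Ttool [ 0.6089 -0.7053 -0.032 ] [ 0.6191 -0.0153  0.0093] gap 0.026416199796779883 13.8
ang -0.13067285501903475 post in tool [ 0.0013  0.1034 -0.0207]
lateral post,end [-1.9037 -1.9912] to closed 0.019827144980965244
```

View pics/w9.png

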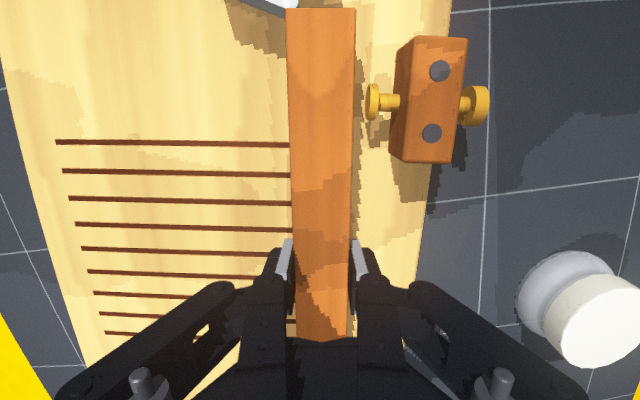

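Nose is now at (297,3), approaching the bar's open-side corner (287); the pad is at 366 against the bar's side at 355. Continue with 1° steps.

Request:
{"fn": "apply_moves", "kwargs": {
  "moves": [
    {"dx": 0.03,"dy": 0,"dz": 0,"spin": 0.06},
    {"dx": 0.06,"dy": 0,"dz": 0,"spin": 0.125},
    {"dx": 0.06,"dy": 0,"dz": 0,"spin": 0.125}
  ]
}}

```text
clock: 14.15
eef_pos: [0.6217, -0.0156, 0.0093]
tcp_rot: [-0.0, 0.997, -0.074, -0.0]
ft_force: [-2.2, 5.1, -1.8]
finger_gap: 0.0268
```

```bash
python3 s.py;  python3 - <<'E'
from h import *
im=ctrl.camera('wrist'); cv2.imwrite('pics/w10.png',cv2.resize(im[0:160,240:440],None,fx=3.5,fy=3.5)[:,:,::-1])
E
```

```text
Ftool [-2.881  -4.6864  1.8255] Ttool [ 0.7247 -0.3963  0.2153] [ 0.6217 -0.0156  0.0093] gap 0.02677704260435872 14.15
ang -0.14874872802187328 post in tool [ 0.0006  0.1034 -0.0207]
lateral post,end [-2.5018 -0.3792] to closed 0.0017512719781267172
```

View pics/w10.png

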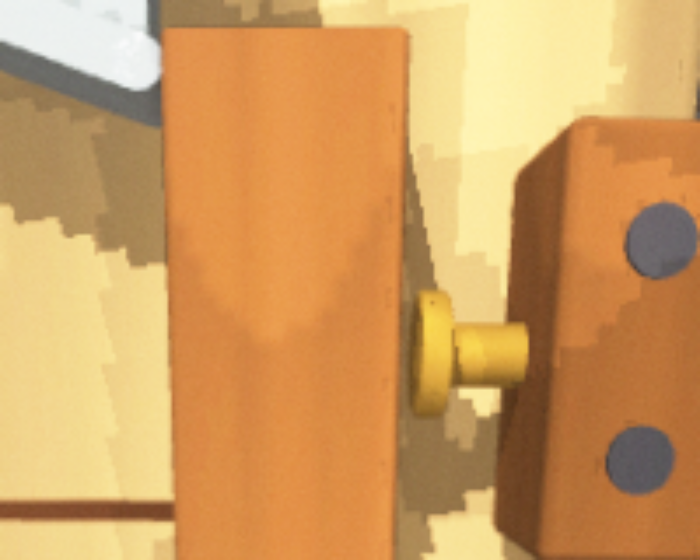

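The catch nose (160,60 in the crop) now sits in front of the bar's open side, and the end force has dropped: it snapped. The pad is still a little clear of the bar. Ease forces, release, and press with shut fingers opposite the screw.

Request:
{"fn": "apply_moves", "kwargs": {
  "moves": [
    {"dx": -0.015,"dy": -0.02,"dz": 0.005,"spin": 0},
    {"dx": -0.015,"dy": -0.02,"dz": 0.005,"spin": 0}
  ]
}}

```text
clock: 14.4
eef_pos: [0.6218, -0.0156, 0.0094]
tcp_rot: [0.0, 0.997, -0.074, 0.001]
ft_force: [0.3, 2.4, -3.3]
finger_gap: 0.0268
```

```bash
python3 s.py
```

```text
Ftool [-0.0933 -2.4617  3.3318] Ttool [ 0.4189 -0.0465  0.1632] [ 0.6218 -0.0156  0.0094] gap 0.0268346789041822 14.4
ang -0.1478123182806155 post in tool [ 0.0004  0.1035 -0.0206]
lateral post,end [-0.7958  0.7025] to closed 0.0026876817193844937
```

Request:
{"fn": "apply_moves", "kwargs": {
  "moves": [
    {"dx": 0,"dy": 0,"dz": 0.025,"spin": 0},
    {"dx": 0,"dy": 0,"dz": 0.025,"spin": 0}
  ]
}}

```text
clock: 14.6
eef_pos: [0.6219, -0.0156, 0.0092]
tcp_rot: [0.0, 0.997, -0.074, 0.001]
ft_force: [-1.2, 0.8, 1.6]
finger_gap: 0.0269
```

Request:
{"fn": "apply_moves", "kwargs": {
  "moves": [
    {"dx": 0,"dy": 0,"dz": 0,"spin": 0},
    {"dx": 0,"dy": 0,"dz": 0,"spin": 0},
    {"dx": 0,"dy": 0,"dz": 0,"spin": 0},
    {"dx": 0,"dy": 0,"dz": 0,"spin": 0}
  ],
  "gripper": 0.05
}}

```text
clock: 15.0
eef_pos: [0.6215, -0.0155, 0.0087]
tcp_rot: [0.0, 0.997, -0.074, 0.0]
ft_force: [-0.1, 0.3, 0.9]
finger_gap: 0.045
```

```bash
python3 s.py;  python3 - <<'E'
from h import *
im=ctrl.camera('wrist'); cv2.imwrite('pics/w11.png',im[:,:,::-1])
E
```

```text
Ftool [-0.1859 -0.2573 -0.9477] Ttool [ 0.0279  0.0057 -0.034 ] [ 0.6215 -0.0155  0.0087] gap 0.04502091882651796 15.0
ang -0.14774514180329582 post in tool [ 0.0008  0.1036 -0.0213]
lateral post,end [ 0.0579 -0.2438] to closed 0.0027548581967041796
```

View pics/w11.png

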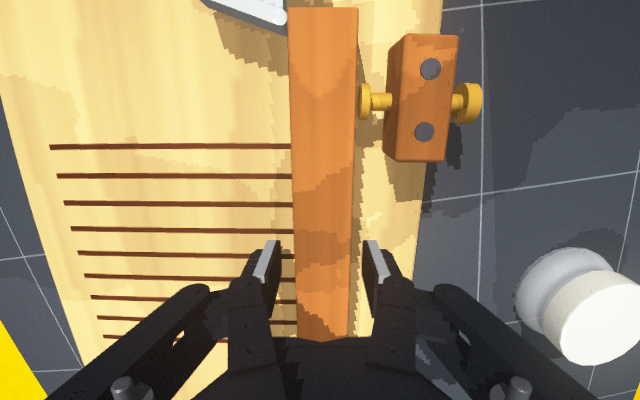

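Request:
{"fn": "apply_moves", "kwargs": {
  "moves": [
    {"dx": 0,"dy": 0,"dz": -0.6,"spin": 0},
    {"dx": 0,"dy": 0,"dz": -1.5,"spin": 0},
    {"dx": 0,"dy": 0,"dz": -2.5,"spin": 0},
    {"dx": 0,"dy": 0,"dz": -2.5,"spin": 0}
  ],
  "gripper": 0.05
}}

```text
clock: 15.45
eef_pos: [0.6253, -0.0155, 0.0889]
tcp_rot: [0.0, 0.997, -0.074, 0.005]
ft_force: [0.0, 0.0, 1.2]
finger_gap: 0.0448
```

```bash
cat > b.py <<'E'
from h import *
P0=np.array([.6066,-.1187]); ex=np.array([np.cos(1.421),np.sin(1.421)]); ey=np.array([-ex[1],ex[0]])
def W(x,y,z): return np.r_[P0+x*ex+y*ey,z]
E
python3 -c "
from b import *
print(W(.178,.05,.08)); go(W(.178,.05,.08),1.421)"
```

```text
[0.5837 0.0648 0.08  ]
dx -1.768 dy -2.444 dz 0.281 spin -11.235 z tilt [ 0.0092 -0.0008 -1.    ]
```

Request:
{"fn": "apply_moves", "kwargs": {
  "moves": [
    {"dx": -0.35,"dy": -0.5,"dz": 0,"spin": -1.05},
    {"dx": -0.7,"dy": -1,"dz": 0,"spin": -2.1},
    {"dx": -1.05,"dy": -1.5,"dz": 0,"spin": -3.15},
    {"dx": -1.4,"dy": -2,"dz": 0,"spin": -4.2},
    {"dx": -1.77,"dy": -2.45,"dz": 0,"spin": -5.25}
  ],
  "gripper": -1
}}

```text
clock: 15.95
eef_pos: [0.5788, 0.0659, 0.0828]
tcp_rot: [-0.0, 0.957, 0.291, -0.0]
ft_force: [0.8, 1.0, 0.2]
finger_gap: 0.0001
```

Request:
{"fn": "apply_moves", "kwargs": {
  "moves": [
    {"dx": 0,"dy": 0,"dz": 0,"spin": -1.05},
    {"dx": 0,"dy": 0,"dz": 0,"spin": -2.1},
    {"dx": 0,"dy": 0,"dz": 0,"spin": -3.15},
    {"dx": 0,"dy": 0,"dz": 0,"spin": -4.2},
    {"dx": 0,"dy": 0,"dz": 0,"spin": -5.25}
  ]
}}

```text
clock: 16.45
eef_pos: [0.5791, 0.0653, 0.0828]
tcp_rot: [-0.0, 0.789, 0.615, -0.0]
ft_force: [-0.1, -0.2, 0.6]
finger_gap: 0.0001
```

Request:
{"fn": "apply_moves", "kwargs": {
  "moves": [
    {"dx": 0,"dy": 0,"dz": 0,"spin": -0.7},
    {"dx": 0,"dy": 0,"dz": 0,"spin": -0.7}
  ]
}}

```text
clock: 16.65
eef_pos: [0.5791, 0.0652, 0.0829]
tcp_rot: [-0.0, 0.76, 0.65, -0.0]
ft_force: [-0.2, 1.0, -0.4]
finger_gap: -0.0003
```

```bash
python3 -c "
from b import *
go(W(.178,.05,.08),1.421); go(W(.178,.05,.013),1.421)
im=ctrl.camera('wrist'); cv2.imwrite('pics/w12.png',im[:,:,::-1])"
```

```text
dx 0.008 dy 0.155 dz 0.095 spin -0.034 z tilt [-0.001  -0.0002 -1.    ]
dx 0.009 dy 0.158 dz 2.328 spin -0.034 z tilt [-0.001  -0.0002 -1.    ]
```

View pics/w12.png

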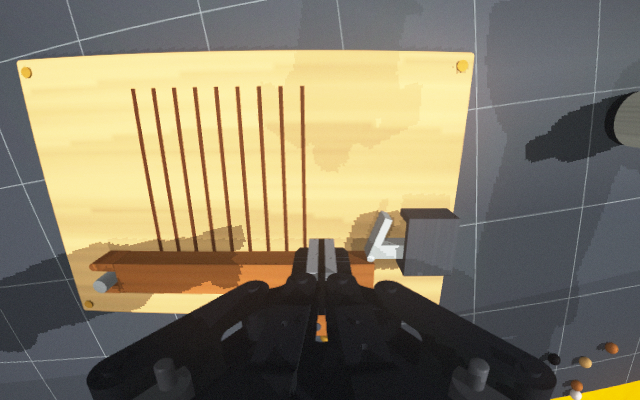

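Bar lies closed with fork on the post (left, 103,280) and the nose (371,258) in front of its side. The shut fingers are on the open side. Descend beside the bar.

Request:
{"fn": "apply_moves", "kwargs": {
  "moves": [
    {"dx": 0,"dy": 0,"dz": 0.7,"spin": 0},
    {"dx": 0,"dy": 0,"dz": 1.4,"spin": 0},
    {"dx": 0,"dy": 0,"dz": 2.0,"spin": 0},
    {"dx": 0,"dy": 0,"dz": 2.2,"spin": 0}
  ]
}}

```text
clock: 17.1
eef_pos: [0.5775, 0.0651, 0.0151]
tcp_rot: [-0.001, 0.76, 0.65, -0.002]
ft_force: [-0.3, -0.9, 0.7]
finger_gap: -0.0002
```

Request:
{"fn": "apply_moves", "kwargs": {
  "moves": [
    {"dx": 0,"dy": 0,"dz": 0.08,"spin": 0},
    {"dx": 0,"dy": 0,"dz": 0.1,"spin": 0}
  ]
}}

```text
clock: 17.3
eef_pos: [0.5799, 0.0653, 0.0149]
tcp_rot: [0.0, 0.76, 0.65, 0.0]
ft_force: [-0.9, -0.3, -0.3]
finger_gap: 0.0002
```

```bash
python3 -c "
from b import *
go(W(.178,.025,.013),1.421); o,t,R=st(); print(o['ft_force'])
im=ctrl.camera('wrist'); cv2.imwrite('pics/w13.png',im[:,:,::-1])"
```

```text
dx 0.007 dy 0.961 dz 0.062 spin -0.042 z tilt [ 0.0004  0.     -1.    ]
[-0.9246 -0.3221 -0.2677]
```

View pics/w13.png

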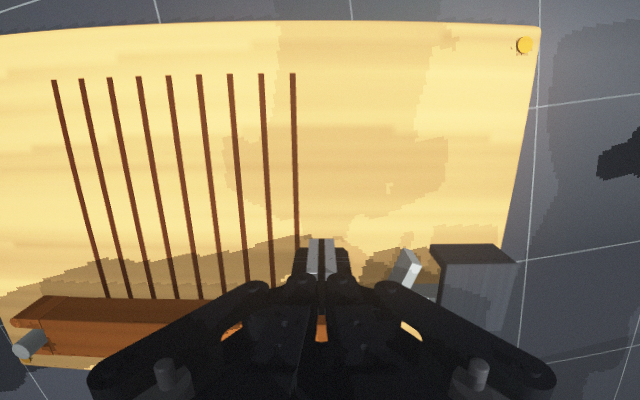

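Request:
{"fn": "apply_moves", "kwargs": {
  "moves": [
    {"dx": 0,"dy": 0.2,"dz": 0.05,"spin": 0},
    {"dx": 0,"dy": 0.4,"dz": 0.05,"spin": 0},
    {"dx": 0,"dy": 0.6,"dz": 0.05,"spin": 0},
    {"dx": 0,"dy": 0.7,"dz": 0.05,"spin": 0}
  ]
}}

```text
clock: 17.75
eef_pos: [0.6018, 0.0619, 0.0137]
tcp_rot: [0.0, 0.76, 0.65, 0.001]
ft_force: [0.1, 0.1, 0.5]
finger_gap: -0.0005
```

Request:
{"fn": "apply_moves", "kwargs": {
  "moves": [
    {"dx": 0,"dy": 0.08,"dz": 0,"spin": 0},
    {"dx": 0,"dy": 0.15,"dz": 0,"spin": 0},
    {"dx": 0,"dy": 0.15,"dz": 0,"spin": 0}
  ]
}}

```text
clock: 18.05
eef_pos: [0.605, 0.0613, 0.0131]
tcp_rot: [0.0, 0.76, 0.65, -0.0]
ft_force: [0.1, 0.4, 0.7]
finger_gap: 0.0002
```

```bash
cat > p.py <<'E'
from b import *
o,t,R=st(); d=t[:2]-P0; print('board',d@ex,d@ey,t[2],'Ftool',R.T@o['ft_force'],'clock',o['clock'])
E
python3 p.py
```

```text
board 0.17776227859923 0.028470036009016403 0.013055255743430791 Ftool [ 0.4225  0.0815 -0.7087] clock 18.05
```

Request:
{"fn": "apply_moves", "kwargs": {
  "moves": [
    {"dx": 0,"dy": 0.05,"dz": 0,"spin": 0},
    {"dx": 0,"dy": 0.1,"dz": 0,"spin": 0},
    {"dx": 0,"dy": 0.1,"dz": 0,"spin": 0}
  ]
}}

```text
clock: 18.35
eef_pos: [0.6079, 0.0609, 0.0131]
tcp_rot: [0.0, 0.76, 0.65, 0.0]
ft_force: [-0.4, -0.2, 0.6]
finger_gap: -0.0001
```

Request:
{"fn": "apply_moves", "kwargs": {
  "moves": [
    {"dx": 0,"dy": 0.04,"dz": 0,"spin": 0},
    {"dx": 0,"dy": 0.04,"dz": 0,"spin": 0}
  ]
}}

```text
clock: 18.55
eef_pos: [0.6089, 0.0607, 0.0131]
tcp_rot: [-0.0, 0.76, 0.65, -0.0]
ft_force: [-0.2, -0.5, 0.1]
finger_gap: 0.0001
```

Request:
{"fn": "apply_moves", "kwargs": {
  "moves": [
    {"dx": 0,"dy": 0.04,"dz": 0,"spin": 0},
    {"dx": 0,"dy": 0.04,"dz": 0,"spin": 0}
  ]
}}

```text
clock: 18.75
eef_pos: [0.6102, 0.0605, 0.0131]
tcp_rot: [0.0, 0.76, 0.65, -0.0]
ft_force: [0.4, 0.2, -0.3]
finger_gap: -0.0
```

```bash
python3 p.py
```

```text
board 0.17774474059447937 0.02320731558402997 0.013087658626433712 Ftool [0.2283 0.3196 0.3277] clock 18.75
```

Request:
{"fn": "apply_moves", "kwargs": {
  "moves": [
    {"dx": 0,"dy": 0.04,"dz": 0,"spin": 0},
    {"dx": 0,"dy": 0.04,"dz": 0,"spin": 0}
  ]
}}

```text
clock: 18.95
eef_pos: [0.6106, 0.0604, 0.013]
tcp_rot: [-0.001, 0.76, 0.65, -0.001]
ft_force: [-2.4, 0.6, 2.0]
finger_gap: 0.0002
```

Request:
{"fn": "apply_moves", "kwargs": {
  "moves": [
    {"dx": 0,"dy": 0.04,"dz": 0,"spin": 0},
    {"dx": 0,"dy": 0.04,"dz": 0,"spin": 0}
  ]
}}

```text
clock: 19.15
eef_pos: [0.6106, 0.0604, 0.0129]
tcp_rot: [-0.001, 0.76, 0.65, -0.001]
ft_force: [-6.4, 0.7, 4.4]
finger_gap: -0.0001
```

Request:
{"fn": "apply_moves", "kwargs": {
  "moves": [
    {"dx": 0,"dy": 0.03,"dz": 0,"spin": 0},
    {"dx": 0,"dy": 0.03,"dz": 0,"spin": 0}
  ]
}}

```text
clock: 19.35
eef_pos: [0.6106, 0.0604, 0.0128]
tcp_rot: [-0.002, 0.76, 0.65, -0.002]
ft_force: [-8.5, 1.5, 5.9]
finger_gap: -0.0003
```

```bash
python3 p.py;  python3 - <<'E'
from h import *
im=ctrl.camera('wrist'); cv2.imwrite('pics/w14.png',im[:,:,::-1])
im=ctrl.camera('scene'); cv2.imwrite('pics/s14.png',cv2.resize(im[140:280,240:440],None,fx=4,fy=4,interpolation=cv2.INTER_CUBIC)[:,:,::-1])
E
```

```text
board 0.17768591607700016 0.02275079961171855 0.012837820495604002 Ftool [ 0.1788 -8.6303 -5.8093] clock 19.35
```

View pics/s14.png

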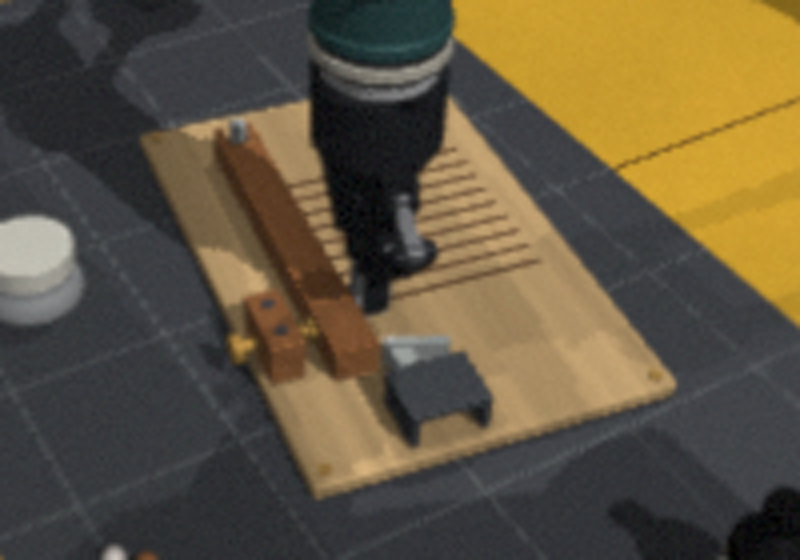

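Bar stopped dead at 8.6 N, against the screw. I'll relieve the vertical load, raise to about 10 N and hold.

Request:
{"fn": "apply_moves", "kwargs": {
  "moves": [
    {"dx": 0,"dy": 0,"dz": -0.03,"spin": 0},
    {"dx": 0,"dy": 0.02,"dz": -0.03,"spin": 0}
  ]
}}

```text
clock: 19.65
eef_pos: [0.6106, 0.0603, 0.0129]
tcp_rot: [-0.002, 0.76, 0.65, -0.002]
ft_force: [-7.8, 1.2, 5.2]
finger_gap: 0.0001
```

```bash
python3 p.py
```

```text
board 0.1775872709823964 0.022741986560727175 0.012866400730155263 Ftool [-0.026  -7.9067 -5.1308] clock 19.65
```

Request:
{"fn": "apply_moves", "kwargs": {
  "moves": [
    {"dx": 0,"dy": 0.03,"dz": -0.03,"spin": 0},
    {"dx": 0,"dy": 0.03,"dz": -0.03,"spin": 0}
  ]
}}

```text
clock: 19.85
eef_pos: [0.6106, 0.0603, 0.0131]
tcp_rot: [-0.003, 0.76, 0.65, -0.003]
ft_force: [-7.9, 2.6, 1.0]
finger_gap: 0.0001
```

```bash
python3 p.py
```

```text
board 0.17758028731212594 0.02272525276271113 0.013080020296163487 Ftool [ 1.3535 -8.2562 -0.9166] clock 19.85
```

Vertical load is gone. Raise the push to about 10 N.

Request:
{"fn": "apply_moves", "kwargs": {
  "moves": [
    {"dx": 0,"dy": 0.02,"dz": 0,"spin": 0},
    {"dx": 0,"dy": 0.02,"dz": 0,"spin": 0}
  ]
}}

```text
clock: 20.05
eef_pos: [0.6106, 0.0603, 0.013]
tcp_rot: [-0.003, 0.76, 0.65, -0.004]
ft_force: [-9.5, 2.1, 1.2]
finger_gap: 0.0
```

```bash
python3 p.py
```

```text
board 0.1775898728841001 0.022777682374337617 0.01296014793404469 Ftool [ 0.6065 -9.7328 -1.1421] clock 20.05
```

Request:
{"fn": "apply_moves", "kwargs": {
  "moves": [
    {"dx": 0,"dy": 0.01,"dz": 0,"spin": 0},
    {"dx": 0,"dy": 0.01,"dz": 0,"spin": 0},
    {"dx": 0,"dy": 0.01,"dz": 0,"spin": 0}
  ]
}}

```text
clock: 20.35
eef_pos: [0.6106, 0.0603, 0.013]
tcp_rot: [-0.004, 0.76, 0.65, -0.004]
ft_force: [-9.4, 2.2, 4.0]
finger_gap: -0.0002
```

Request:
{"fn": "apply_moves", "kwargs": {
  "moves": [
    {"dx": 0,"dy": 0,"dz": 0,"spin": 0},
    {"dx": 0,"dy": 0,"dz": 0,"spin": 0},
    {"dx": 0,"dy": 0,"dz": 0,"spin": 0},
    {"dx": 0,"dy": 0,"dz": 0,"spin": 0}
  ]
}}

```text
clock: 20.75
eef_pos: [0.6106, 0.0603, 0.0129]
tcp_rot: [-0.004, 0.76, 0.65, -0.004]
ft_force: [-10.4, 2.6, 3.4]
finger_gap: -0.0002
```

Request:
{"fn": "apply_moves", "kwargs": {
  "moves": [
    {"dx": 0,"dy": 0,"dz": 0,"spin": 0},
    {"dx": 0,"dy": 0,"dz": 0,"spin": 0},
    {"dx": 0,"dy": 0,"dz": 0,"spin": 0},
    {"dx": 0,"dy": 0,"dz": 0,"spin": 0}
  ]
}}

```text
clock: 21.15
eef_pos: [0.6106, 0.0603, 0.013]
tcp_rot: [-0.004, 0.76, 0.65, -0.004]
ft_force: [-10.9, 3.2, 3.0]
finger_gap: 0.0001
```

```bash
python3 p.py
```

```text
board 0.17756795026428351 0.02275891043288255 0.012970056361193388 Ftool [  1.4448 -11.2555  -2.9277] clock 21.15
```

Request:
{"fn": "apply_moves", "kwargs": {
  "moves": [
    {"dx": 0,"dy": -0.005,"dz": 0,"spin": 0},
    {"dx": 0,"dy": -0.005,"dz": 0,"spin": 0},
    {"dx": 0,"dy": -0.005,"dz": 0,"spin": 0},
    {"dx": 0,"dy": -0.005,"dz": 0,"spin": 0},
    {"dx": 0,"dy": -0.005,"dz": 0,"spin": 0}
  ]
}}

```text
clock: 21.65
eef_pos: [0.6106, 0.0602, 0.013]
tcp_rot: [-0.003, 0.76, 0.65, -0.004]
ft_force: [-9.2, 2.8, 2.8]
finger_gap: -0.0
```

Request:
{"fn": "apply_moves", "kwargs": {
  "moves": [
    {"dx": 0,"dy": -0.08,"dz": 0,"spin": 0},
    {"dx": 0,"dy": -0.16,"dz": 0,"spin": 0},
    {"dx": 0,"dy": -0.35,"dz": 0,"spin": 0},
    {"dx": 0,"dy": -0.7,"dz": 0,"spin": 0},
    {"dx": 0,"dy": -0.9,"dz": 0,"spin": 0}
  ]
}}

```text
clock: 22.15
eef_pos: [0.5882, 0.0639, 0.0151]
tcp_rot: [0.0, 0.76, 0.65, 0.0]
ft_force: [-0.3, 1.1, -0.1]
finger_gap: 0.0001
```

Request:
{"fn": "apply_moves", "kwargs": {
  "moves": [
    {"dx": 0,"dy": -0.3,"dz": -1,"spin": 0},
    {"dx": 0,"dy": -0.6,"dz": -2,"spin": 0},
    {"dx": 0,"dy": -1.2,"dz": -3,"spin": 0},
    {"dx": 0,"dy": -2,"dz": -4,"spin": 0},
    {"dx": 0,"dy": -2,"dz": -4,"spin": 0}
  ]
}}

```text
clock: 22.65
eef_pos: [0.5304, 0.0738, 0.1397]
tcp_rot: [0.002, 0.759, 0.651, 0.003]
ft_force: [1.4, 0.3, -0.1]
finger_gap: 0.0002
```

```bash
python3 p.py;  python3 - <<'E'
from h import *
import pickle
pickle.dump(ctrl.get_calibration('wrist'),open('w15.pkl','wb'))
im=ctrl.camera('wrist'); cv2.imwrite('pics/w15.png',im[:,:,::-1])
im=ctrl.camera('scene'); cv2.imwrite('pics/s15.png',cv2.resize(im[140:280,240:440],None,fx=4,fy=4,interpolation=cv2.INTER_CUBIC)[:,:,::-1])
E
```

```text
board 0.17893078699768827 0.10402699737588103 0.13971372502583596 Ftool [0.5009 1.3138 0.1316] clock 22.65
```

View pics/w15.png

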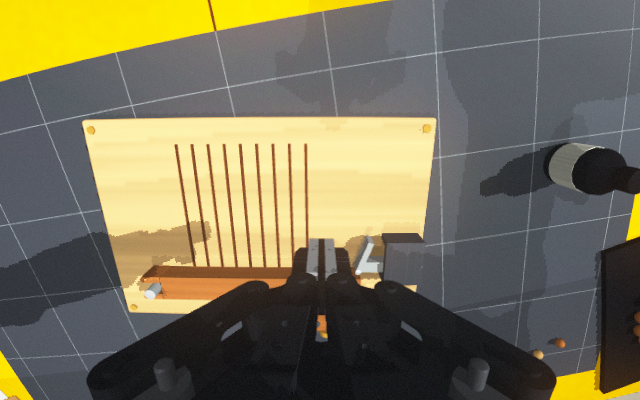

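View pics/s15.png

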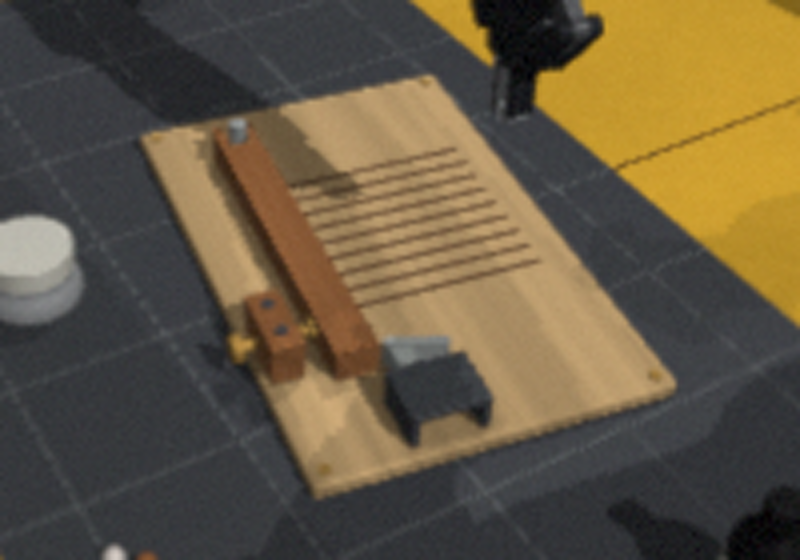

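```bash
python3 - <<'E'
from h import *
im=cv2.imread('pics/w15.png'); a=cv2.resize(im[250:320,120:220],None,fx=6,fy=6,interpolation=cv2.INTER_CUBIC)
t=ctrl.camera('top')[:,:,::-1]; b=cv2.resize(t[165:265,230:410],None,fx=4,fy=4,interpolation=cv2.INTER_CUBIC)
cv2.imwrite('pics/z1.png',a); cv2.imwrite('pics/z2.png',b)
E
```

```text
(no output)
```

View pics/z1.png

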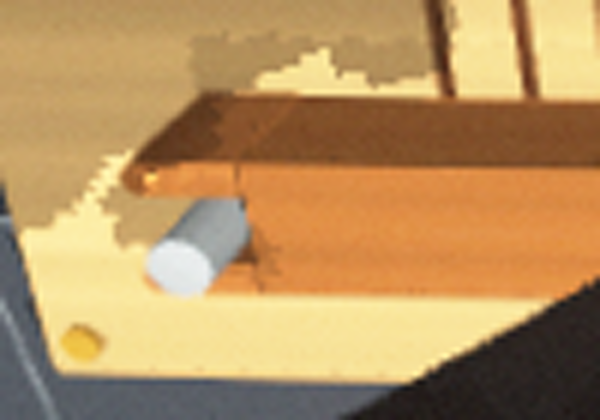

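View pics/z2.png

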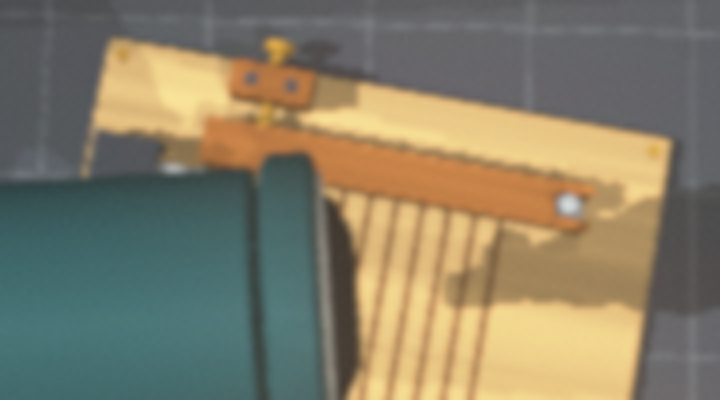

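The zooms show the post standing against the slot's bottom (about (245,215) in the first crop). In the top view the bar's side meets the screw pad at (268,118), with the nose beside its open side at (175,168). Handing in.

```bash
python3 -c "
from h import *
print(ctrl.job_done())"
```

```text
the job is handed in; nothing more can be done
None
```

The bar is closed. I handed the job in at about 23 s, with the arm clear of everything; no verdict is reported.

**What I did**
- **Fork home:** I gripped the bar at its middle and slid the fork onto the post while the bar was still askew. It stopped dead, at 7.6 N along the bar.
- **Swing:** I turned it about the post, pushing it home with about 4–5 N, until the nose snapped in front of its side.
- **Press:** I let go and pressed with shut fingers about 178 mm from the post, close to the screw. The force was 8–11 N over about 2 s, including about 1 s at 9.5–11.3 N. Then I backed off.

**Last checks**
- The last pictures show the post at the slot's bottom, the bar's side on the screw pad, and the catch nose in front of the bar's open side. I judged these by eye.
- The largest force I read on post or stop was 11.3 N. I only saw readings at the end of each call.
- The tub looks unmoved in the scene view. I did not measure the tub, spool or vial again, but the arm passed well clear of all three.

**What disagreed**
- **Fingertips:** they stand roughly 20 mm farther back than the 11 mm given. My first grip shut on top of the bar with about 5 N, and the picture showed no movement. I backed off and gripped again lower.
- **Vertical load:** the arm's downward force on the bar varied. It peaked near 8 N while sliding in and was briefly about 3 N upward just before release. The measured height changed by no more than about 0.1 mm while I slid and swung the bar.

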